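# Dip the vacuum pump's oil gauge and present it for reading

## Robot

A 7-joint arm with a two-finger parallel gripper is mounted at the origin on the work surface. World frame = base frame: x ahead of the robot, y to its left, z up, the work surface at z = 0. Lengths are in m, angles in rad, forces in N, time in s.
With the tool pointing down it reaches from about 0.425 to 0.925 m from the base axis. Payload 6.8 kg.
Tool frame: the origin (TCP) lies midway between the tips of the shut fingers; the grasp point (between the pads) lies 19 mm behind it; z points along the fingers, y is the direction in which the jaws open and shut (so a half turn about z gives the same grasp; the last joint's range is limited). The gripper opens to 85 mm and grips with 20 to 120 N. Pads are 22 mm wide; open, the fingers measure 114 mm over their backs; the gripper's body (76 mm by 85 mm) begins 54 mm behind the grasp point. The pads swing forward as they close: fully open they stand 13 mm farther back than shut.
Start: joints at [-1.445, 0.477, 0.022, 1.555, -0.011, 1.109, -0.083], TCP at [0.156, 0.657, 0.231] pointing down, gripper open.
Joint ranges: [-2.96, 2.96], [-0.34, 2.1], [-1.41, 1.46], [0.24, 2.44], [-1.37, 4.51], [0.17, 1.92], [-2.96, 2.96]. Speed limits (rad/s): [2.39, 2.39, 3.14, 3.14, 3.14, 3.14, 3.14].

## Interface

Orientations are given as a unit quaternion [w, x, y, z].
In Python, from station import readout, eyes, ticket gives the robot as it stands. The module is installed in compiled form; this text tells all that it offers.
- The arm moves only by the shell command python3 -m crank 'ROWS' [FORCE]. ROWS is JSON, a list of rows, each an object of numbers: "jaw": the opening in per cent of the stroke, from 0 (shut) to 100 (fully open); "x", "y", "z": the shift along the tool's x, y, z in mm; "ax", "ay", "az": the turn, a rotation vector about the tool's x, y, z in degrees. In form: [{"jaw": .., "x": .., "y": .., "z": .., "ax": .., "ay": .., "az": ..}, ...]. A call has 1 to 12 rows; each row shifts and turns the commanded pose from where the row before left it, along the tool's axes as they then stand; what a row does not reach is not made up. A row lasts 1/8 s, in which the tool goes at most 62.5 mm and 10.7 degrees, less where a joint would pass 70% of its speed; a pose out of reach is approached as far as the arm can. A call with a gripper value outside its range is refused whole. The fingers move at their own pace and stop on an object; FORCE is the grip in N (left out, the last holds). Time passes only in rows, so rows that do not move let the fingers close. It gives the time, the measured TCP pose, the force and the opening at its end, in the units of the state.
- readout.get_obs(): the state, without advancing time (a new reading comes with each control period).
- eyes.read_camera(name): name is "side" or "top" or "wrist"; returns (picture, depth): 480x640x3 uint8, red, green, blue; 480x640 float32, m along the optical axis (not along the pixel's ray), 0 where there is no reading.
- eyes.calibration(name): a dict with "fx", "fy", "cx", "cy" (pixels), "R" (3x3) and "t" (3): a world point X has camera coordinates R X + t. Camera axes: x right, y down, z forward; pixel columns grow to the right and rows downward; lengths in m; the calibration is good to about 2 mm. A picture is of the moment at which its call begins: read the wrist's pose just before it. calibration takes no time and is no camera call; for the wrist camera it gives the pose at the moment of the call.
- ticket.hand_in(): hands the job in, once; it reports no verdict.
The state is a dict: "t": time; "q": joint angles; "joint_vel": joint speeds; "joint_torque": joint torques, N m; "eef_pos": TCP position; "tool_rot": TCP orientation; "contact_force": force on the tool from outside, world axes, zero at the start; "torque": the same for the moment, N m; "gripper_width": opening from 0.0 (shut) to 1.0 (fully open).
Only numpy, scipy, OpenCV 4.12 (cv2) and the standard library are available. Lean on these libraries where they do the work, as an engineer would, in place of code of your own. Each camera call takes 0.05 s, during which the arm holds its last target. There are 200 camera calls.

## Task

Check the oil of the vacuum pump: pull open the drawer of the low drawer unit, take out the gauge rod (the steel rod with the collar) and slide it gently down the pump's slanting dip tube until its collar stops on the rim. Then draw it right out and hold it level with its tip over the pump's drip tray, clear of the pump, so that it can be read; finish there, with the gripper still holding the rod, steady. Leave the other things on the bench where they are.

Things in the scene. Friction and masses are not known exactly. Their poses are not given: they have to be found in the camera images.
- cab_drawer0 (a joint): slide of the drawer unit's only drawer, m: 0 shut, grows as the drawer is pulled out towards the robot side, 0.213 at its stop. It starts shut or up to 0.025 open and stays where it is left; pulling it takes about 2 N. The unit is a fixed oak box 300 mm deep, 260 mm wide and 100 mm high on the bench
- cab_drawer0_handle (a point): middle of the drawer's steel bar handle: a level round bar 11 mm thick and 120 mm long, parallel to the drawer front and 35 mm in front of it, 62 mm above the bench (the unit's top is at 100 mm). Its x axis points into the unit: the drawer opens along -x. The drawer's inner floor is 22 mm above the bench; its walls end at 78 mm, its front at 89 mm
- gauge_rod: the gauge rod: steel, about 0.17 kg, 186 mm long. Origin at the centre of its grip, x axis along the rod to the tip. Grip: dark ribbed bar 80 long, 12 wide (y), 14 mm high (z); from x = 40 to 46 mm a round collar, 30 mm diameter; then a round rod, 7 mm diameter, to the tip at x = 146 mm. Balances near x = 23 mm. Starts lying level across the drawer, tip to the left as seen from the robot
- rod_tip (a point): centre of the rod's tip, at x = 146 mm of gauge_rod, axes as gauge_rod. At the start the rod's axis is 25 mm above the drawer's floor and 75 to 120 mm behind the drawer's front face, on two foam strips that leave 40 mm free to either side of it and the middle of its grip free underneath; a screwdriver clipped in the drawer lies over 55 mm farther back
- dip_tube: the pump's fixed steel dip tube. Origin at the centre of its open mouth, 155 mm above the bench; z axis out of the tube along its bore, 45 degrees above level and away from the pump (the pump stands between it and the robot). Rim 32 mm across; mouth funnelled from 23 mm to a straight 11 mm bore at 14 mm depth. With the collar on the rim the grip's centre is 46 mm out along z
- pump: the fixed vacuum pump in its drip tray. Origin at the centre of the tray's underside; the tray is 280 mm (x) by 360 mm (y) and 20 mm high. The pump (130 mm wide oil case, motor, bar on top up to 192 mm high, exhaust can up to 195 mm) fills the half of the tray at negative x; the dip tube stands over the half at positive x, at y = -85 mm with its mouth at x = 50 mm; the rest of that half is free
- jar: bystander: closed jar, 60 mm diameter, 85 mm high, origin under its base
- beaker: bystander: open glass beaker, 68 mm diameter, 90 mm high, origin under its base
- solvent: bystander: amber bottle, 72 mm diameter, 170 mm high, origin under its base
- spatula: bystander: spatula 190 mm long lying on the bench
- stub_tray: bystander: white divided tray, 130 by 90 by 25 mm

How it is judged:
On the way, in this order (a step that is already met when the one before it is completed fails the run):
1. the drawer is pulled open (at least 100 mm) (value of joint cab_drawer0 above 0.1 m), for 0.1 s.
2. the gauge rod is lifted out of the drawer in the gripper (height (world z) of gauge_rod above 0.13 m and contact force between the fingers and gauge_rod above 1 N), for 0.1 s.
3. the rod is fully in the dip tube: collar stopped on the rim (within 3 mm), rod in line with the tube, still gripped (z of gauge_rod in the frame of dip_tube below 0.049 m and z of rod_tip in the frame of dip_tube below -0.09 m and x of rod_tip in the frame of dip_tube between -0.006 and 0.006 m and y of rod_tip in the frame of dip_tube between -0.006 and 0.006 m and angle between the x axis of gauge_rod and the z axis of dip_tube, either way round below 0.12 rad and contact force between the fingers and gauge_rod above 1 N), for 0.2 s.
4. the rod is drawn right out of the tube in the gripper (distance between rod_tip and dip_tube above 0.01 m and z of rod_tip in the frame of dip_tube above 0.003 m and contact force between the fingers and gauge_rod above 1 N), for 0.1 s.
At the end, for the whole second after the job is handed in: The gauge rod is still gripped between the fingers and at rest, level within 10 degrees, its tip above the drip tray's outline and 50 to 450 mm above the bench, nothing of it touching the pump (angle between gauge_rod's own x axis and vertical between 1.396 and 1.745 rad and x of rod_tip in the frame of pump between -0.14 and 0.14 m and y of rod_tip in the frame of pump between -0.18 and 0.18 m and height (world z) of rod_tip between 0.05 and 0.45 m and contact force between the fingers and gauge_rod above 1 N and contact force between gauge_rod and pump below 0.1 N and linear speed of gauge_rod below 0.02 m/s and angular speed of gauge_rod below 0.15 rad/s); the arm keeps its last pose, push and grip.
It fails at once if the rod is forced against the pump or its tube (over 40 N) (contact force between gauge_rod and pump above 40 N).
It fails at once if a bystander is moved by over 30 mm (distance of any of jar, beaker, solvent, spatula, stub_tray from where it was at the start of the episode above 0.03 m).
It also fails if it takes over 67 s, if anything falls off the work surface, if the arm or the gripper's body presses on something with over 40 N, if the wrist force passes 120 N, or if a joint passes its speed limit or range.

## Working session

There is one attempt and no reset: what is moved stays moved. The work goes in short steps, Python scripts to look and compute and a shell command to move; the robot and the scene stay as the last step left them, time stands still between calls to the robot, and variables do not carry over. Pictures are saved under pics/ and viewed, about 8 in all and at most 12, crops included, and the job is handed in when it is done.

```bash
mkdir -p pics
cat > h.py <<'E'
import numpy as np, cv2
from station import readout, eyes, ticket
from scipy.spatial.transform import Rotation as R
def snap(name,fn=None):
    c=eyes.calibration(name); p,d=eyes.read_camera(name)
    if fn:
        cv2.imwrite(f'pics/{fn}.png',p[:,:,::-1]); np.savez(f'pics/{fn}.npz',p=p,d=d,**c)
    return c,p,d
def load(fn): 
    z=np.load(f'pics/{fn}.npz'); return z,z['p'],z['d']
def world(c,d,u,v,z=None):
    ray=np.array([(u-c['cx'])/c['fx'],(v-c['cy'])/c['fy'],1.])
    Rm=np.array(c['R']);t=np.array(c['t']); o=-Rm.T@t; r=Rm.T@ray
    if z is not None: return o+r*(z-o[2])/r[2]
    return o+r*float(d[int(v),int(u)])
def tool():
    o=readout.get_obs(); q=o['tool_rot']; return o,np.array(o['eef_pos']),R.from_quat([q[1],q[2],q[3],q[0]])
E
python3 - <<'E'
from h import *
for n in('top','side'):
    c,p,d=snap(n,n+'0'); print(n,{k:np.round(v,3).tolist() for k,v in c.items()})
o,p,r=tool(); print(o['t'],p,np.round(r.as_matrix(),3))
E
```

```text
top {'fx': 616.606, 'fy': 616.606, 'cx': 321.307, 'cy': 240.594, 'R': [[-0.002, -1.0, 0.007], [-0.998, 0.002, -0.06], [0.06, -0.007, -0.998]], 't': [0.11, 0.615, 1.532]}
side {'fx': 624.744, 'fy': 624.744, 'cx': 316.016, 'cy': 231.864, 'R': [[0.984, -0.175, -0.006], [-0.133, -0.72, -0.681], [0.115, 0.672, -0.732]], 't': [-0.555, 0.258, 1.306]}
0.1 [0.15627485 0.65610601 0.23040439] [[-0.973  0.232 -0.   ]
 [ 0.232  0.973 -0.002]
 [-0.    -0.002 -1.   ]]
```

View pics/top0.png

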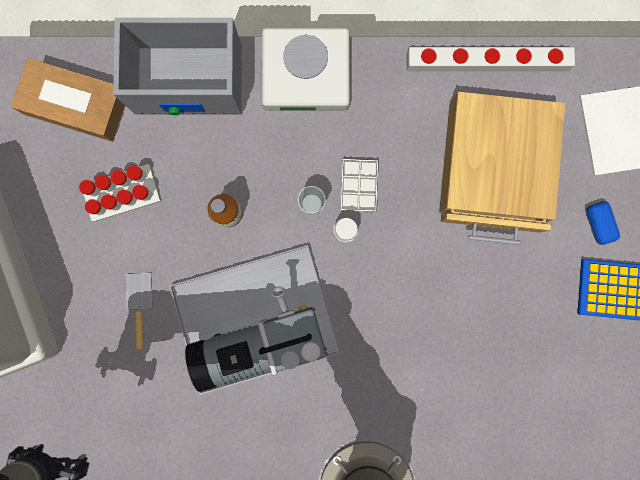

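View pics/side0.png

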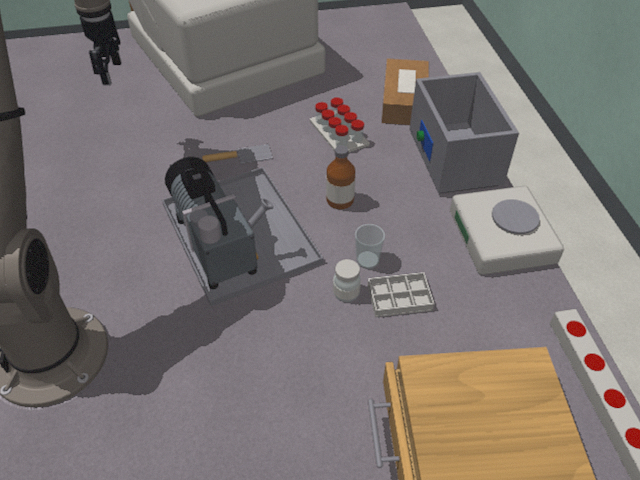

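Top: pump with tray around (255,315), tube mouth near (279,292), drawer unit at (505,160), its bar handle around (495,240). Side: the tube mouth is near (268,203). I'll enlarge the pump and handle areas in one picture.

Run:
```python
from h import *
c,p,d=load('top0'); s,ps,_=load('side0')
a=cv2.resize(p[230:390,165:345],None,fx=3,fy=3,interpolation=3)[:, :,::-1]
b=cv2.resize(p[195:255,435:565],None,fx=3,fy=3,interpolation=3)[:,:,::-1]
e=cv2.resize(ps[170:270,220:310],None,fx=2.88,fy=2.88,interpolation=3)[:,:,::-1]
m=np.zeros((480,940,3),np.uint8); m[:480,:540]=a; m[:180,545:935]=b; m[185:473,545:545+e.shape[1]]=e
cv2.imwrite('pics/c1.png',cv2.resize(m[:,:],(799,408)))
```

```text
(no output)
```

View pics/c1.png

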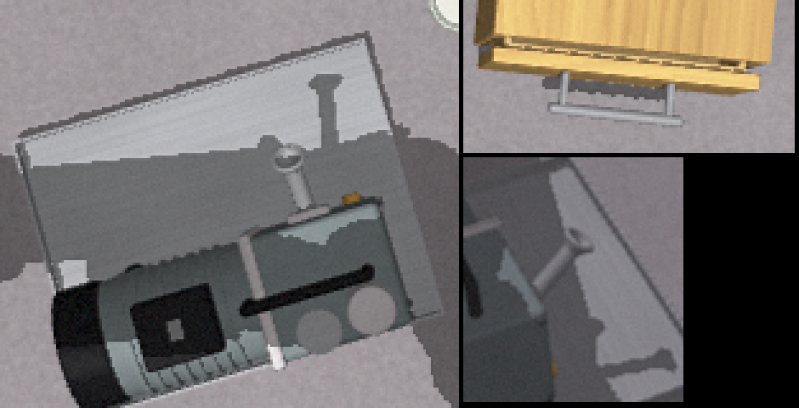

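In the crop the mouth is at top pixel (277.9, 292.0) and side pixel (267.3, 203.8). The tray's corners are at top (172.8,286.1), (309.3,244.1) and (337.5,352.4), and the handle's ends at (469,237) and (521,242.8).

Run:
```python
from h import *
c,p,d=load('top0'); s,ps,ds=load('side0')
print('mouth top',world(c,d,277.9,292,.155),'side',world(s,ds,267.3,203.8,.155))
A,B,C=[world(c,d,*q,.02) for q in((172.8,286.1),(309.3,244.1),(337.5,352.4))]
print('tray',A,B,C,'len',np.linalg.norm(A-B),np.linalg.norm(B-C))
y=(A-B)/np.linalg.norm(A-B); x=np.array([y[1],-y[0],0]); print('pump x',x,'y',y,'yaw',np.degrees(np.arctan2(x[1],x[0])),'yaw2',np.degrees(np.arctan2(*(B-C)[1::-1])))
cen=A-y*.18-x*.14; print('cen',cen,'mouth pred',cen+x*.05-y*.085)
H1,H2=[world(c,d,*q,.062) for q in((469,237),(521,242.8))]
print('handle',H1,H2,(H1+H2)/2,np.linalg.norm(H1-H2), 'dir',np.degrees(np.arctan2(*(H1-H2)[1::-1])), 'depths',world(c,d,495,240))
# unit top corners -> yaw by depth mask z~.1
v,u=np.mgrid[60:260,420:590]; P=np.array([world(c,d,a,b) for a,b in zip(u.ravel(),v.ravel())])
m=(abs(P[:,2]-.1)<.004)
r=cv2.minAreaRect((P[m,:2]*1000).astype(np.float32)); print('unit top',r)
```

```text
mouth top [0.48999393 0.20898161 0.155     ] side [0.49128233 0.20711781 0.155     ]
tray [0.50216277 0.47968224 0.02      ] [0.6065791  0.13902425 0.02      ] [0.33706187 0.06920167 0.02      ] len 0.3563013261476963 0.2784146656661995
pump x [0.9560952  0.29305624 0.        ] y [-0.29305624  0.9560952   0.        ] yaw 17.041017496787536 yaw2 14.52404490860902
cen [0.42105957 0.26655723 0.02      ] mouth pred [0.49377411 0.19994195 0.02      ]
handle [ 0.62106059 -0.25231455  0.062     ] [ 0.6066421  -0.37956481  0.062     ] [ 0.61385135 -0.31593968  0.062     ] 0.12806451552257872 dir 83.53549491791823 depths [ 0.61345599 -0.31521937  0.06446609]
unit top ((804.0333862304688, -334.107177734375), (262.90130615234375, 311.524658203125), 83.86160278320312)
```

Mouth is at (0.4905, 0.208, 0.155), agreeing to 2 mm between the two cameras, and the pump's yaw is about 16°. The handle is at (0.613, -0.316, 0.062) and the unit's yaw is about -6.3°; its size agrees. Now I'll work out the approach.

```bash
cat >> h.py <<'E'
def plan(*wps, Rt=None):
    """shifts in mm in present tool axes between waypoints, then turn to Rt"""
    o,p,r=tool(); print('t',o['t'],'pos',p.round(4),'w',o['gripper_width'],'F',np.round(o['contact_force'],1))
    for w in wps:
        print('shift',(r.inv().apply(np.array(w)-p)*1000).round(1)); p=np.array(w)
    if Rt is not None: print('turn',np.degrees((r.inv()*Rt).as_rotvec()).round(2))
def down(az): # tool y at azimuth az deg, z down
    a=np.radians(az); y=np.array([np.cos(a),np.sin(a),0]); z=np.array([0,0,-1.]); return R.from_matrix(np.c_[np.cross(y,z),y,z])
E
python3 -c "
from h import *
plan((.42,.5,.32),(.55,0,.32),(.613,-.316,.2),Rt=down(-6.3))"
```

```text
t 0.1 pos [0.1563 0.6561 0.2304] w 1.0008209529822885 F [-0.1  0.1  0.3]
shift [-292.7  -90.9  -89.4]
shift [-242.3 -456.3    0.8]
shift [-134.5 -292.6  120.5]
turn [-7.000e-02  8.000e-02  8.291e+01]
```

```bash
python3 -m crank '[{"jaw":32,"x":-48.7,"y":-15.2,"z":-14.9},{"jaw":32,"x":-48.7,"y":-15.2,"z":-14.9},{"jaw":32,"x":-48.7,"y":-15.2,"z":-14.9},{"jaw":32,"x":-48.7,"y":-15.2,"z":-14.9},{"jaw":32,"x":-48.7,"y":-15.2,"z":-14.9},{"jaw":32,"x":-48.7,"y":-15.2,"z":-14.9}]' 30
python3 -m crank '[{"jaw":32,"x":-24,"y":-45.6},{"jaw":32,"x":-24,"y":-45.6},{"jaw":32,"x":-24,"y":-45.6},{"jaw":32,"x":-24,"y":-45.6},{"jaw":32,"x":-24,"y":-45.6},{"jaw":32,"x":-24,"y":-45.6},{"jaw":32,"x":-24,"y":-45.6},{"jaw":32,"x":-24,"y":-45.6},{"jaw":32,"x":-24,"y":-45.6},{"jaw":32,"x":-24,"y":-45.6}]'
python3 -m crank '[{"jaw":32,"x":-22.4,"y":-48.8,"z":20},{"jaw":32,"x":-22.4,"y":-48.8,"z":20},{"jaw":32,"x":-22.4,"y":-48.8,"z":20},{"jaw":32,"x":-22.4,"y":-48.8,"z":20},{"jaw":32,"x":-22.4,"y":-48.8,"z":20},{"jaw":32,"x":-22.4,"y":-48.8,"z":20}]'
python3 -m crank '[{"jaw":32,"az":10.36},{"jaw":32,"az":10.36},{"jaw":32,"az":10.36},{"jaw":32,"az":10.36},{"jaw":32,"az":10.36},{"jaw":32,"az":10.36},{"jaw":32,"az":10.36},{"jaw":32,"az":10.36},{"jaw":32}]'
python3 - <<'E'
from h import *
plan((.613,-.316,.1),(.613,-.316,.043),Rt=down(-6.3))
c,p,d=snap('wrist','w1')
E
```

```text
t 0.1 pos [0.1563 0.6561 0.2304] w 1.0008209529822885 F [-0.1  0.1  0.3]
shift [-669.5 -839.6  131.9]
shift [ 0.   0.1 57. ]
turn [-7.000e-02  8.000e-02  8.291e+01]schema error: expected keys jaw, x, y, z, ax, ay, az
schema error: expected keys jaw, x, y, z, ax, ay, az
schema error: expected keys jaw, x, y, z, ax, ay, az
schema error: expected keys jaw, x, y, z, ax, ay, az
```

View pics/w1.png

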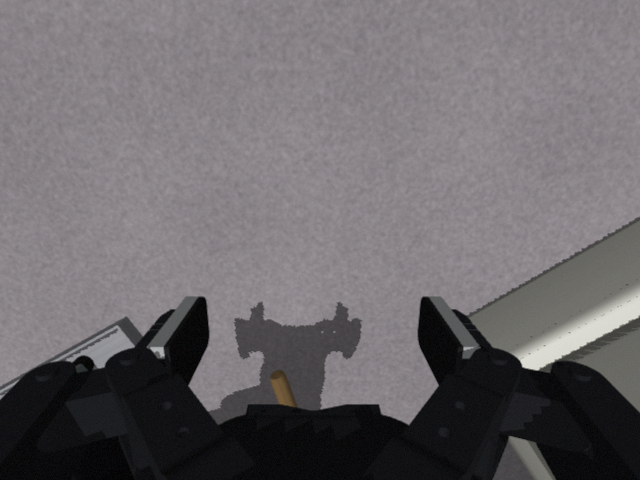

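All keys are needed in each row, so the arm has not moved; this picture (4 viewed) shows only bare bench between the fingers.

```bash
python3 -m crank '[{"jaw":32,"x":-48.7,"y":-15.2,"z":-14.9,"ax":0,"ay":0,"az":0},{"jaw":32,"x":-48.7,"y":-15.2,"z":-14.9,"ax":0,"ay":0,"az":0},{"jaw":32,"x":-48.7,"y":-15.2,"z":-14.9,"ax":0,"ay":0,"az":0},{"jaw":32,"x":-48.7,"y":-15.2,"z":-14.9,"ax":0,"ay":0,"az":0},{"jaw":32,"x":-48.7,"y":-15.2,"z":-14.9,"ax":0,"ay":0,"az":0},{"jaw":32,"x":-48.7,"y":-15.2,"z":-14.9,"ax":0,"ay":0,"az":0}]' 30
python3 -m crank '[{"jaw":32,"x":-24,"y":-45.6,"z":0,"ax":0,"ay":0,"az":0},{"jaw":32,"x":-24,"y":-45.6,"z":0,"ax":0,"ay":0,"az":0},{"jaw":32,"x":-24,"y":-45.6,"z":0,"ax":0,"ay":0,"az":0},{"jaw":32,"x":-24,"y":-45.6,"z":0,"ax":0,"ay":0,"az":0},{"jaw":32,"x":-24,"y":-45.6,"z":0,"ax":0,"ay":0,"az":0},{"jaw":32,"x":-24,"y":-45.6,"z":0,"ax":0,"ay":0,"az":0},{"jaw":32,"x":-24,"y":-45.6,"z":0,"ax":0,"ay":0,"az":0},{"jaw":32,"x":-24,"y":-45.6,"z":0,"ax":0,"ay":0,"az":0},{"jaw":32,"x":-24,"y":-45.6,"z":0,"ax":0,"ay":0,"az":0},{"jaw":32,"x":-24,"y":-45.6,"z":0,"ax":0,"ay":0,"az":0}]'
python3 -c "
from h import *
plan((.613,-.316,.2),Rt=down(-6.3))"
```

```text
t: 0.9
eef_pos: [0.4207, 0.4991, 0.3209]
tool_rot: [-0.0, 0.117, 0.993, -0.0]
contact_force: [-0.3, 1.1, 0.8]
gripper_width: 0.316
t: 2.15
eef_pos: [0.5473, -0.0005, 0.3206]
tool_rot: [-0.0, 0.117, 0.993, 0.0]
contact_force: [0.6, 0.1, -0.5]
gripper_width: 0.322
t 2.15 pos [ 5.473e-01 -5.000e-04  3.206e-01] w 0.32215744598351603 F [ 0.6  0.1 -0.5]
shift [-136.9 -291.7  120.6]
turn [ 0.000e+00 -1.000e-02  8.292e+01]
```

```bash
python3 -m crank '[{"jaw":32,"x":-22.8,"y":-48.6,"z":20,"ax":0,"ay":0,"az":0},{"jaw":32,"x":-22.8,"y":-48.6,"z":20,"ax":0,"ay":0,"az":0},{"jaw":32,"x":-22.8,"y":-48.6,"z":20,"ax":0,"ay":0,"az":0},{"jaw":32,"x":-22.8,"y":-48.6,"z":20,"ax":0,"ay":0,"az":0},{"jaw":32,"x":-22.8,"y":-48.6,"z":20,"ax":0,"ay":0,"az":0},{"jaw":32,"x":-22.8,"y":-48.6,"z":20,"ax":0,"ay":0,"az":0}]'
python3 -m crank '[{"jaw":32,"x":0,"y":0,"z":0,"ax":0,"ay":0,"az":10.36},{"jaw":32,"x":0,"y":0,"z":0,"ax":0,"ay":0,"az":10.36},{"jaw":32,"x":0,"y":0,"z":0,"ax":0,"ay":0,"az":10.36},{"jaw":32,"x":0,"y":0,"z":0,"ax":0,"ay":0,"az":10.36},{"jaw":32,"x":0,"y":0,"z":0,"ax":0,"ay":0,"az":10.36},{"jaw":32,"x":0,"y":0,"z":0,"ax":0,"ay":0,"az":10.36},{"jaw":32,"x":0,"y":0,"z":0,"ax":0,"ay":0,"az":10.36},{"jaw":32,"x":0,"y":0,"z":0,"ax":0,"ay":0,"az":10.36},{"jaw":32,"x":0,"y":0,"z":0,"ax":0,"ay":0,"az":0}]'
python3 - <<'E'
from h import *
plan((.613,-.316,.1),(.613,-.316,.043),Rt=down(-6.3))
c,p,d=snap('wrist','w2')
E
```

```text
t: 2.9
eef_pos: [0.6131, -0.3156, 0.1997]
tool_rot: [-0.0, 0.116, 0.993, 0.0]
contact_force: [0.1, -0.3, 0.5]
gripper_width: 0.317
t: 4.03
eef_pos: [0.6128, -0.3139, 0.2001]
tool_rot: [-0.0, 0.744, 0.668, -0.0]
contact_force: [-0.8, 0.1, -0.6]
gripper_width: 0.32
t 4.025 pos [ 0.6128 -0.3139  0.2001] w 0.32028756315201534 F [-0.8  0.1 -0.6]
shift [ -2.    0.6 100.1]
shift [ 0.   0.1 57. ]
turn [-0.07  0.01  0.14]
```

View pics/w2.png

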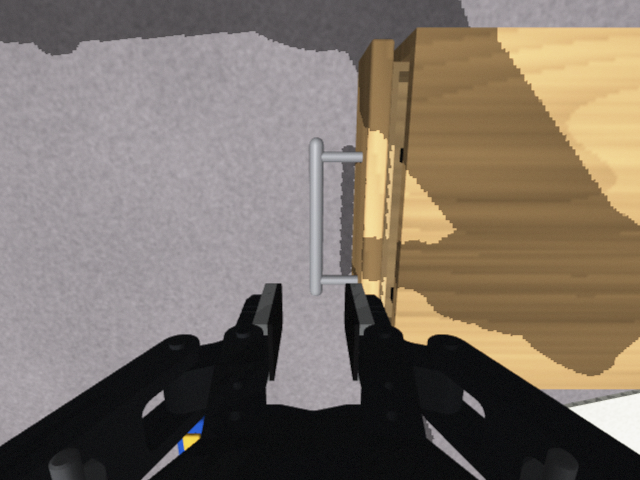

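The bar runs from (316,140) to (316,292), parallel to the pads and centred between them in the opening direction; the drawer front is behind the right finger.

Run:
```python
from h import *
c,p,d=load('w2')
a=world(c,d,316,140,.062);b=world(c,d,316,292,.062);print(a,b,(a+b)/2,np.linalg.norm(a-b),world(c,d,316,215))
m=(a+b)/2; plan((m[0],m[1],.1),(m[0],m[1],.043))
```

```text
[ 0.62241371 -0.24931824  0.062     ] [ 0.60902329 -0.37517848  0.062     ] [ 0.6157185  -0.31224836  0.062     ] 0.12657055019814376 [ 0.61633238 -0.30598721  0.06876334]
t 4.075 pos [ 0.6128 -0.314   0.2003] w 0.3227460947619177 F [ 0.5  0.4 -0.5]
shift [  2.1   2.8 100.3]
shift [ 0.  0. 57.]
```

```bash
python3 -m crank '[{"jaw":32,"x":2,"y":3,"z":45,"ax":0,"ay":0,"az":0},{"jaw":32,"x":0,"y":0,"z":45,"ax":0,"ay":0,"az":0},{"jaw":32,"x":0,"y":0,"z":35,"ax":0,"ay":0,"az":0},{"jaw":32,"x":0,"y":0,"z":32,"ax":0,"ay":0,"az":0},{"jaw":0,"x":0,"y":0,"z":0,"ax":0,"ay":0,"az":0},{"jaw":0,"x":0,"y":0,"z":0,"ax":0,"ay":0,"az":0},{"jaw":0,"x":0,"y":0,"z":0,"ax":0,"ay":0,"az":0},{"jaw":0,"x":0,"y":0,"z":0,"ax":0,"ay":0,"az":0}]' 30
python3 -m crank '[{"jaw":0,"x":0,"y":-8,"z":0,"ax":0,"ay":0,"az":0},{"jaw":0,"x":0,"y":-17,"z":0,"ax":0,"ay":0,"az":0},{"jaw":0,"x":0,"y":-18,"z":0,"ax":0,"ay":0,"az":0},{"jaw":0,"x":0,"y":-18,"z":0,"ax":0,"ay":0,"az":0},{"jaw":0,"x":0,"y":-18,"z":0,"ax":0,"ay":0,"az":0},{"jaw":0,"x":0,"y":-18,"z":0,"ax":0,"ay":0,"az":0},{"jaw":0,"x":0,"y":-18,"z":0,"ax":0,"ay":0,"az":0},{"jaw":0,"x":0,"y":-18,"z":0,"ax":0,"ay":0,"az":0},{"jaw":0,"x":0,"y":-18,"z":0,"ax":0,"ay":0,"az":0},{"jaw":0,"x":0,"y":-18,"z":0,"ax":0,"ay":0,"az":0},{"jaw":0,"x":0,"y":-10,"z":0,"ax":0,"ay":0,"az":0},{"jaw":0,"x":0,"y":0,"z":0,"ax":0,"ay":0,"az":0}]'
```

```text
t: 5.08
eef_pos: [0.6169, -0.3127, 0.0445]
tool_rot: [0.001, 0.744, 0.668, 0.001]
contact_force: [1.7, 1.5, 6.3]
gripper_width: 0.113
t: 6.58
eef_pos: [0.437, -0.2931, 0.0444]
tool_rot: [-0.0, 0.745, 0.667, 0.0]
contact_force: [-0.9, 1.4, 9.2]
gripper_width: 0.113
```

```bash
python3 -m crank '[{"jaw":32,"x":0,"y":0,"z":0,"ax":0,"ay":0,"az":0},{"jaw":32,"x":0,"y":0,"z":0,"ax":0,"ay":0,"az":0},{"jaw":32,"x":0,"y":0,"z":0,"ax":0,"ay":0,"az":0},{"jaw":32,"x":0,"y":0,"z":-40,"ax":0,"ay":0,"az":0},{"jaw":35,"x":0,"y":0,"z":-50,"ax":0,"ay":0,"az":0},{"jaw":48,"x":-10,"y":40,"z":-50,"ax":0,"ay":0,"az":0},{"jaw":48,"x":-15,"y":45,"z":-40,"ax":0,"ay":0,"az":0},{"jaw":48,"x":-15,"y":45,"z":0,"ax":0,"ay":0,"az":0},{"jaw":48,"x":0,"y":0,"z":0,"ax":0,"ay":0,"az":0},{"jaw":48,"x":0,"y":0,"z":0,"ax":0,"ay":0,"az":0}]'
python3 - <<'E'
from h import *
c,p,d=snap('wrist','w3')
E
```

```text
t: 7.82
eef_pos: [0.5606, -0.3465, 0.2211]
tool_rot: [-0.001, 0.745, 0.667, -0.001]
contact_force: [0.2, 0.4, -0.4]
gripper_width: 0.477
```

View pics/w3.png

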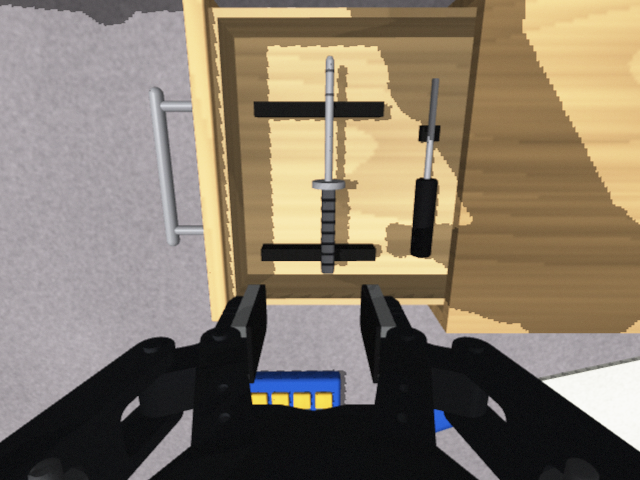

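The rod shows with its tip at (330,57), collar at (329,184) and grip end at (328,272); a foam strip lies under the grip at row 253, and the screwdriver is at column 425.

Run:
```python
from h import *
c,p,d=load('w3')
t=world(c,d,330,57,.047);k=world(c,d,329,184,.047);e=world(c,d,328,272,.044)
print(t,k,e,np.linalg.norm(t-k),np.linalg.norm(t-e))
x=(t-e);x[2]=0;x/=np.linalg.norm(x);az=np.degrees(np.arctan2(x[1],x[0]))
g=((t-x*.146)+(k-x*.043)+(e+x*.04))/3+x*.003; print(az,g, 'strip',(world(c,d,328,245,.04)-g)@x,world(c,d,330,229))
plan((g[0],g[1],.12),(g[0],g[1],.028),Rt=down(az-90))
```

```text
[ 0.58869624 -0.21953367  0.047     ] [ 0.57783899 -0.32150493  0.047     ] [ 0.56864673 -0.40625617  0.044     ] 0.10254763480726484 0.1878197921790114
83.87129129903035 [ 0.57341175 -0.36216487  0.046     ] strip -0.01828186771726754 [ 0.57453107 -0.36040934  0.05594994]
t 7.875 pos [ 0.5603 -0.3464  0.2213] w 0.479502673549816 F [-0.3 -0.4 -0.1]
shift [-14.3  15.  101.2]
shift [-0.1  0.2 92. ]
turn [-0.09 -0.03 -0.2 ]
```

```bash
python3 -m crank '[{"jaw":46,"x":-14,"y":15,"z":50,"ax":0,"ay":0,"az":-0.2},{"jaw":46,"x":0,"y":0,"z":50,"ax":0,"ay":0,"az":0},{"jaw":46,"x":0,"y":0,"z":45,"ax":0,"ay":0,"az":0},{"jaw":46,"x":0,"y":0,"z":30,"ax":0,"ay":0,"az":0},{"jaw":46,"x":0,"y":0,"z":18,"ax":0,"ay":0,"az":0},{"jaw":0,"x":0,"y":0,"z":0,"ax":0,"ay":0,"az":0},{"jaw":0,"x":0,"y":0,"z":0,"ax":0,"ay":0,"az":0},{"jaw":0,"x":0,"y":0,"z":0,"ax":0,"ay":0,"az":0},{"jaw":0,"x":0,"y":0,"z":0,"ax":0,"ay":0,"az":0},{"jaw":0,"x":0,"y":0,"z":0,"ax":0,"ay":0,"az":0}]' 60
python3 -m crank '[{"jaw":0,"x":0,"y":0,"z":-20,"ax":0,"ay":0,"az":0},{"jaw":0,"x":0,"y":0,"z":-40,"ax":0,"ay":0,"az":0},{"jaw":0,"x":0,"y":0,"z":-50,"ax":0,"ay":0,"az":0},{"jaw":0,"x":0,"y":0,"z":-50,"ax":0,"ay":0,"az":0},{"jaw":0,"x":0,"y":0,"z":-50,"ax":0,"ay":0,"az":0},{"jaw":0,"x":0,"y":0,"z":-40,"ax":0,"ay":0,"az":0},{"jaw":0,"x":0,"y":0,"z":-20,"ax":0,"ay":0,"az":0},{"jaw":0,"x":0,"y":0,"z":0,"ax":0,"ay":0,"az":0}]'
python3 - <<'E'
from h import *
c,p,d=snap('wrist','w4')
plan((.60,.10,.32),(.62,.25,.33))
E
```

```text
t: 9.12
eef_pos: [0.5755, -0.3624, 0.0299]
tool_rot: [0.001, 0.744, 0.669, 0.0]
contact_force: [-0.8, 2.2, 5.1]
gripper_width: 0.126
t: 10.12
eef_pos: [0.575, -0.3625, 0.3]
tool_rot: [0.001, 0.744, 0.669, 0.0]
contact_force: [0.2, -0.2, -1.9]
gripper_width: 0.129
t 10.175 pos [ 0.5747 -0.3618  0.2982] w 0.12424325442520194 F [-0.1 -0.1 -1.5]
shift [461.9 -23.7 -21.5]
shift [151.3   4.   -9.9]
```

View pics/w4.png

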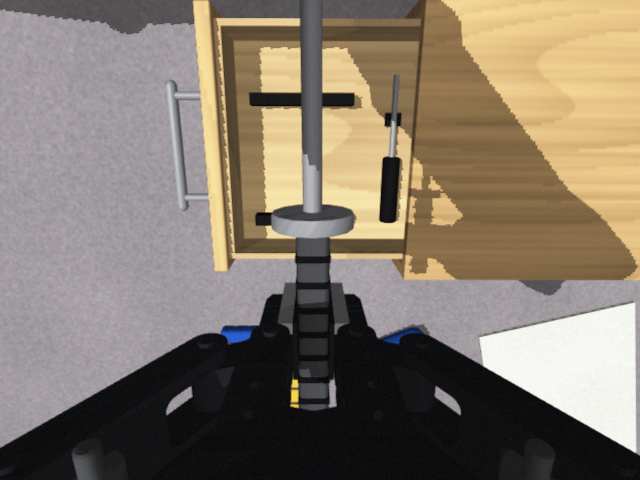

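The rod is held by its grip in line with the pads, its collar at (312,215), clear above the drawer. Next I'll measure the rod in the tool frame and plan the carry.

```bash
cat > rod.py <<'E'
from h import *
def rodfit(fn, r):
    c,p,d=load(fn); o=-np.array(c['R']).T@c['t']
    # pixel edges of the rod per row -> centreline, depth = nearest surface
    P=[]
    for v in range(8,195,6):
        row=d[v,250:380]; m=np.where((row>0)&(row<np.median(row[row>0])-.05))[0]
        if len(m)<5: continue
        u=250+m.mean(); P.append(world(c,d,u,v))
    return np.array(P),c
E
python3 - <<'E'
from rod import *
o,p,r=tool(); P,c=rodfit('w4',r)
Q=r.inv().apply(P-p)*1000; print(len(Q),Q[::4].round(1))
f=np.polyfit(Q[:,0],Q[:,2],1);g=np.polyfit(Q[:,0],Q[:,1],1);print('z fit',f,'y fit',g)
for uv in((312,213),(312,408)):
    R0=np.array(c['R']);o0=r.inv().apply(-R0.T@c['t']-p)*1000;ray=r.inv().apply(R0.T@np.array([(uv[0]-c['cx'])/c['fx'],(uv[1]-c['cy'])/c['fy'],1]))
    for zz in(-19,-26,-34): print(uv,zz,(o0+ray*(zz-o0[2])/ray[2]).round(1))
print('cam',o0)
E
```

```text
32 [[106.7   0.3 -22.2]
 [100.    0.4 -23.4]
 [ 93.3   0.4 -23.4]
 [ 86.6   0.4 -22.2]
 [ 79.3   0.5 -23.5]
 [ 71.9   0.5 -22.1]
 [ 64.3   0.5 -23.4]
 [ 56.3   0.6 -23.5]]
z fit [  0.11174086 -35.85994667] y fit [-0.00628634  0.95996682]
(312, 213) -19 [ 42.5   0.4 -19. ]
(312, 213) -26 [ 44.1   0.4 -26. ]
(312, 213) -34 [ 45.9   0.4 -34. ]
(312, 408) -19 [-43.5   0.3 -19. ]
(312, 408) -26 [-37.1   0.3 -26. ]
(312, 408) -34 [-29.9   0.3 -34. ]
cam [  70.98167354    0.42166042 -145.62890526]
```

The rod is level in the grip (axis at tool z≈-19.4, y≈0.4, grip centre near x≈0). Now carry it to a spot beyond the tube, then yaw.

```bash
python3 -m crank '[{"jaw":0,"x":30,"y":-2,"z":-4,"ax":0,"ay":0,"az":0},{"jaw":0,"x":50,"y":-2,"z":-4,"ax":0,"ay":0,"az":0},{"jaw":0,"x":55,"y":-2,"z":-4,"ax":0,"ay":0,"az":0},{"jaw":0,"x":55,"y":-2,"z":-4,"ax":0,"ay":0,"az":0},{"jaw":0,"x":55,"y":-2,"z":-4,"ax":0,"ay":0,"az":0},{"jaw":0,"x":55,"y":-2,"z":-4,"ax":0,"ay":0,"az":0},{"jaw":0,"x":55,"y":-2,"z":-4,"ax":0,"ay":0,"az":0},{"jaw":0,"x":55,"y":-2,"z":-4,"ax":0,"ay":0,"az":0},{"jaw":0,"x":55,"y":-2,"z":-4,"ax":0,"ay":0,"az":0},{"jaw":0,"x":55,"y":-2,"z":-4,"ax":0,"ay":0,"az":0},{"jaw":0,"x":50,"y":-2,"z":-4,"ax":0,"ay":0,"az":0},{"jaw":0,"x":40,"y":-2,"z":-4,"ax":0,"ay":0,"az":0}]'
python3 -m crank '[{"jaw":0,"x":0,"y":0,"z":0,"ax":0,"ay":0,"az":-9.4},{"jaw":0,"x":0,"y":0,"z":0,"ax":0,"ay":0,"az":-9.4},{"jaw":0,"x":0,"y":0,"z":0,"ax":0,"ay":0,"az":-9.4},{"jaw":0,"x":0,"y":0,"z":0,"ax":0,"ay":0,"az":-9.4},{"jaw":0,"x":0,"y":0,"z":0,"ax":0,"ay":0,"az":-9.4},{"jaw":0,"x":0,"y":0,"z":0,"ax":0,"ay":0,"az":-9.4},{"jaw":0,"x":0,"y":0,"z":0,"ax":0,"ay":0,"az":-9.4},{"jaw":0,"x":0,"y":0,"z":0,"ax":0,"ay":0,"az":-9.4},{"jaw":0,"x":0,"y":0,"z":0,"ax":0,"ay":0,"az":-9.4},{"jaw":0,"x":0,"y":0,"z":0,"ax":0,"ay":0,"az":-9.4},{"jaw":0,"x":0,"y":0,"z":0,"ax":0,"ay":0,"az":-9.4},{"jaw":0,"x":0,"y":0,"z":0,"ax":0,"ay":0,"az":-9.4}]'
cat >> rod.py <<'E'
def ins(out, mouth=(.4905,.208,.155), yaw=16., G=(0,.0004,-.0194), pitch=45.):
    """tool pose with the rod on the bore axis, tip `out` m out of the mouth"""
    a=np.radians(yaw);b=np.radians(pitch); t=np.array([np.cos(a)*np.cos(b),np.sin(a)*np.cos(b),np.sin(b)])
    x=-t; y=np.array([-np.sin(a),np.cos(a),0]); z=np.cross(x,y); Rt=R.from_matrix(np.c_[x,y,z])
    return np.array(mouth)+t*(.146+out)-Rt.apply(np.array(G)),Rt
E
python3 - <<'E'
from rod import *
q,Rt=ins(.04); print(q,Rt.as_matrix().round(2)); plan(q,Rt=Rt); print(readout.get_obs()['q'])
o,p,r=tool(); print('shift after turn',(Rt.inv().apply(q-p)*1000).round(1))
E
```

```text
t: 11.68
eef_pos: [0.6143, 0.2498, 0.3441]
tool_rot: [-0.001, 0.743, 0.669, -0.002]
contact_force: [1.1, 0.1, -1.6]
gripper_width: 0.127
t: 13.18
eef_pos: [0.6146, 0.247, 0.344]
tool_rot: [-0.002, -0.148, 0.989, -0.001]
contact_force: [1.2, 0.6, -2.1]
gripper_width: 0.128
[0.63022365 0.24764899 0.27280399] [[-0.68 -0.28  0.68]
 [-0.19  0.96  0.19]
 [-0.71 -0.   -0.71]]
t 13.175 pos [0.6146 0.247  0.344 ] w 0.1276069497590256 F [ 1.2  0.6 -2.1]
shift [-15.5  -3.9  71.2]
turn [  0.38 -45.26   1.01]
[-0.8049793   0.4068314   0.47194265  1.46385574 -0.18647932  1.32014554
  1.54934278]
shift after turn [39.6 -3.6 61.1]
```

```bash
python3 -m crank '[{"jaw":0,"x":0,"y":0,"z":0,"ax":0,"ay":-7.5,"az":0.2},{"jaw":0,"x":0,"y":0,"z":0,"ax":0,"ay":-7.5,"az":0.2},{"jaw":0,"x":0,"y":0,"z":0,"ax":0,"ay":-7.5,"az":0.2},{"jaw":0,"x":0,"y":0,"z":0,"ax":0,"ay":-7.5,"az":0.2},{"jaw":0,"x":0,"y":0,"z":0,"ax":0,"ay":-7.5,"az":0.2},{"jaw":0,"x":0,"y":0,"z":0,"ax":0,"ay":-7.5,"az":0.2},{"jaw":0,"x":0,"y":0,"z":0,"ax":0,"ay":0,"az":0}]'
python3 - <<'E'
from rod import *
q,Rt=ins(.04); plan(q,Rt=Rt); print(readout.get_obs()['q'])
E
```

```text
t: 14.05
eef_pos: [0.6149, 0.2431, 0.3432]
tool_rot: [0.362, -0.124, 0.923, 0.047]
contact_force: [0.2, -0.5, -1.9]
gripper_width: 0.128
t 14.05 pos [0.6149 0.2431 0.3432] w 0.12818387234770254 F [ 0.2 -0.5 -1.9]
shift [36.1  0.6 62.5]
turn [-0.63 -2.2  -0.42]
[-1.10967097  0.04060469  0.56040085  2.08443191  0.54548691  0.34628737
  0.82895274]
```

```bash
python3 -m crank '[{"jaw":0,"x":0,"y":0,"z":0,"ax":-0.6,"ay":-2.2,"az":-0.4},{"jaw":0,"x":9,"y":0,"z":16,"ax":0,"ay":0,"az":0},{"jaw":0,"x":9,"y":0,"z":16,"ax":0,"ay":0,"az":0},{"jaw":0,"x":9,"y":0,"z":16,"ax":0,"ay":0,"az":0},{"jaw":0,"x":7,"y":0,"z":14,"ax":0,"ay":0,"az":0},{"jaw":0,"x":0,"y":0,"z":0,"ax":0,"ay":0,"az":0},{"jaw":0,"x":0,"y":0,"z":0,"ax":0,"ay":0,"az":0}]'
python3 - <<'E'
from rod import *
q,Rt=ins(.04); plan(q,Rt=Rt); print(readout.get_obs()['q'])
_,a,_=snap('wrist','w5'); _,b,_=snap('top','t5'); _,s,_=snap('side','s5')
f=lambda m,k:cv2.resize(m,None,fx=k,fy=k,interpolation=3)[:,:,::-1]
m=np.zeros((480,800,3),np.uint8)
m[:300,:400]=cv2.resize(a,(400,300))[:,:,::-1]
m[:300,400:800]=f(b[245:320,240:340],4)
x=f(s[155:215,235:335],3); m[300:480,:300]=x
cv2.imwrite('pics/c5.png',m)
E
```

```text
t: 14.92
eef_pos: [0.6382, 0.2484, 0.2797]
tool_rot: [0.382, -0.126, 0.914, 0.054]
contact_force: [0.4, -0.4, -1.8]
gripper_width: 0.129
t 14.925 pos [0.6382 0.2484 0.2797] w 0.12869426704384473 F [ 0.4 -0.4 -1.8]
shift [10.5  1.4 -0.8]
turn [-0.13  0.37 -0.28]
[-0.76322167  0.17094966  0.23022382  2.12888192  1.12166177  0.17378819
  0.24014935]
```

View pics/c5.png

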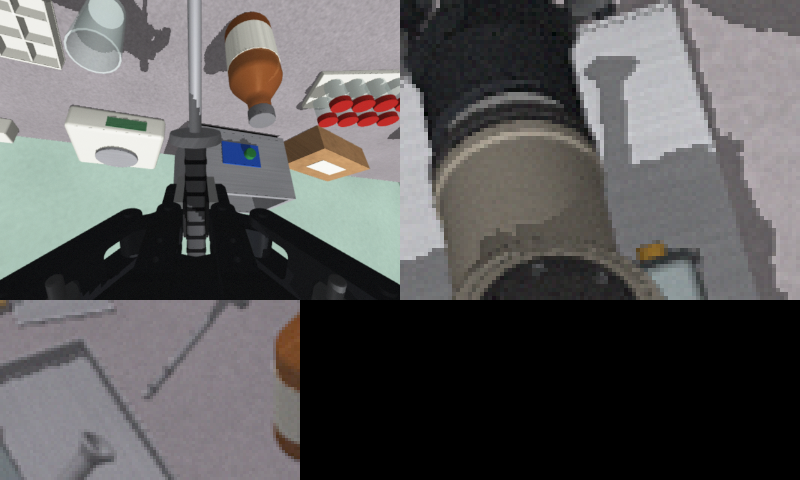

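The wrist picture (8 viewed) shows the rod straight with bench behind; top is blocked by the arm; side shows the rod's tip at crop (150,395) above the mouth at (100,440), in line. But joint 6 sits at its lower limit in this posture, so I'll roll the tool about the rod, bringing the hand to the tube's right side.

```bash
python3 -m crank '[{"jaw":0,"x":0,"y":0,"z":0,"ax":-6,"ay":0,"az":0},{"jaw":0,"x":0,"y":0,"z":0,"ax":-8,"ay":0,"az":0},{"jaw":0,"x":0,"y":0,"z":0,"ax":-8,"ay":0,"az":0},{"jaw":0,"x":0,"y":0,"z":0,"ax":-8,"ay":0,"az":0},{"jaw":0,"x":0,"y":0,"z":0,"ax":0,"ay":0,"az":0}]'
python3 - <<'E'
from rod import *
plan(); o,p,r=tool(); print(np.round(o['q'],3)); print(r.as_matrix().round(3))
E
```

```text
t: 15.7
eef_pos: [0.6359, 0.2435, 0.2348]
tool_rot: [0.341, -0.167, 0.92, 0.101]
contact_force: [0.1, -0.0, -2.1]
gripper_width: 0.128
t 15.7 pos [0.6359 0.2435 0.2348] w 0.12805892083736486 F [ 0.1 -0.  -2.1]
[ 0.08   0.296 -0.614  2.088  1.14   0.171  0.407]
[[-0.712 -0.375  0.594]
 [-0.237  0.924  0.3  ]
 [-0.661  0.073 -0.747]]
```

Joint 6 stays at its limit, so I need to know the arm's wrist geometry. I'll fit a simple 7-joint model to the readings so far and search for an inserted posture well within the ranges.

```bash
cat > kin.py <<'E'
from rod import *
import itertools
from scipy.optimize import least_squares
Q=np.array([[-1.445,.477,.022,1.555,-.011,1.109,-.083],[-.8049793,.4068314,.47194265,1.46385574,-.18647932,1.32014554,1.54934278],[-1.10967097,.04060469,.56040085,2.08443191,.54548691,.34628737,.82895274],[-.76322167,.17094966,.23022382,2.12888192,1.12166177,.17378819,.24014935],[.08,.296,-.614,2.088,1.140,.171,.407]])
W=np.array([[0,.117,.993,0],[-.002,-.148,.989,-.001],[.362,-.124,.923,.047],[.382,-.126,.914,.054],[.341,-.167,.92,.101]])
PO=np.array([[.156,.657,.231],[.6146,.247,.344],[.6149,.2431,.3432],[.6382,.2484,.2797],[.6359,.2435,.2348]])
RO=R.from_quat(W[:,[1,2,3,0]])
ax='zyzyzyz'
def rots(q,s):
    r=R.identity(); out=[]
    for i in range(7):
        r=r*R.from_euler(ax[i],s[i]*q[i]); out.append(r)
    return out
LO=np.array([-2.96,-.34,-1.41,.24,-1.37,.17,-2.96]);HI=np.array([2.96,2.1,1.46,2.44,4.51,1.92,2.96])
def fit():
    best=None
    for s in itertools.product((1,-1),repeat=4):
        S=[s[0],1,s[1],1,s[2],1,s[3]]
        D=[rots(q,S)[-1].inv()*r for q,r in zip(Q,RO)]
        m=R.concatenate(D).mean(); e=max((m.inv()*d).magnitude() for d in D)
        if best is None or e<best[0]: best=(e,S,m)
    e,S,m=best
    A=[];b=[]
    for q,r,p in zip(Q,RO,PO):
        ro=rots(q,S); M=np.zeros((3,9)); M[2,0]=1
        # link x,z offsets after joints 2(upper),4(fore),6(wrist->tool)
        k=1
        for j in (1,3,5): M[:,k]=ro[j].as_matrix()[:,0]; M[:,k+1]=ro[j].as_matrix()[:,2]; k+=2
        A.append(M[:,:7]); b.append(p)
    A=np.vstack(A);b=np.hstack(b); w=np.linalg.lstsq(A,b,rcond=None)[0]
    return e,S,m,w,np.abs(A@w-b).max()
e,S,m,w,pe=fit()
def fk(q):
    ro=rots(q,S); p=np.array([0,0,w[0]])
    for k,j in((1,1),(3,3),(5,5)): p=p+ro[j].apply([w[k],0,w[k+1]])
    return p,ro[-1]*m
E
python3 -c "
from kin import *
print('rot err',e,S,m.as_matrix().round(2),w.round(3),'pos err',pe)"
```

```text
rot err 0.0014914567491347804 [-1, 1, -1, 1, -1, 1, -1] [[-0. -1.  0.]
 [ 1. -0. -0.]
 [ 0.  0.  1.]] [0.566 0.016 0.564 0.195 0.602 0.07  0.39 ] pos err 0.062077523424570805
```

Run:
```python
from kin import *
import kin
o,p,r=tool()
def cols(q,spec):
    ro=rots(q,S); C=[np.array([0,0,1.])]
    for j,a in spec: C.append(ro[j].as_matrix()[:,a])
    return np.array(C).T
base=[(1,2),(3,2),(5,2)]
extra=[(0,0),(0,1),(1,0),(1,1),(2,0),(2,1),(3,0),(3,1),(4,0),(4,1),(5,0),(5,1),(6,0),(6,1)]
b=PO.ravel(); res=[]
for n in (0,1,2,3):
  for ex in itertools.combinations(extra,n):
    A=np.vstack([cols(q,base+list(ex)) for q in Q]); x=np.linalg.lstsq(A,b,rcond=None)[0]
    res.append((np.abs(A@x-b).max(),n,ex,x.round(3)))
  for t in sorted([u for u in res if u[1]==n],key=lambda u:u[0])[:4]: print(t)
```

```text
(np.float64(0.06730330254761052), 0, (), array([0.337, 0.509, 0.48 , 0.344]))
(np.float64(0.014828285415043885), 1, ((3, 1),), array([ 0.304,  0.526,  0.483,  0.324, -0.059]))
(np.float64(0.014828285415044329), 1, ((2, 1),), array([ 0.304,  0.526,  0.483,  0.324, -0.059]))
(np.float64(0.016435304857023936), 1, ((0, 1),), array([ 0.272,  0.558,  0.461,  0.333, -0.06 ]))
(np.float64(0.016435304857023936), 1, ((1, 1),), array([ 0.272,  0.558,  0.461,  0.333, -0.06 ]))
(np.float64(0.00032884471097641144), 2, ((1, 1), (2, 1)), array([ 0.286,  0.543,  0.472,  0.328, -0.031, -0.032]))
(np.float64(0.00032884471097646695), 2, ((1, 1), (3, 1)), array([ 0.286,  0.543,  0.472,  0.328, -0.031, -0.032]))
(np.float64(0.0003288447109765502), 2, ((0, 1), (3, 1)), array([ 0.286,  0.543,  0.472,  0.328, -0.031, -0.032]))
(np.float64(0.0003288447109767445), 2, ((0, 1), (2, 1)), array([ 0.286,  0.543,  0.472,  0.328, -0.031, -0.032]))
(np.float64(0.0002458960868554627), 3, ((0, 1), (3, 0), (3, 1)), array([ 0.287,  0.543,  0.472,  0.328, -0.03 ,  0.001, -0.032]))
(np.float64(0.00024589608685557374), 3, ((1, 1), (3, 0), (3, 1)), array([ 0.287,  0.543,  0.472,  0.328, -0.03 ,  0.001, -0.032]))
(np.float64(0.0002458960868556015), 3, ((1, 1), (2, 1), (3, 0)), array([ 0.287,  0.543,  0.472,  0.328, -0.03 , -0.032,  0.001]))
(np.float64(0.000245896086855768), 3, ((0, 1), (2, 1), (3, 0)), array([ 0.287,  0.543,  0.472,  0.328, -0.03 , -0.032,  0.001]))
```

The model fits to 0.3 mm. Now I'll search over the roll about the rod for postures with joint margin at both ends of the insertion, close to the present joints.

```bash
cat >> kin.py <<'E'
def fk(q):
    ro=rots(q,S); p=np.array([0,0,.2864])
    return p+ro[1].apply([0,-.031,.543])+ro[2].apply([0,-.032,0])+ro[3].apply([0,0,.472])+ro[5].apply([0,0,.328]), ro[-1]*m
def ik(q0,p,r,k=.01,qr=None):
    qr=q0 if qr is None else qr
    f=lambda q:np.r_[(fk(q)[0]-p)*10,(fk(q)[1].inv()*r).as_rotvec()*3,k*(q-qr)]
    s=least_squares(f,np.clip(q0,LO+.03,HI-.03),bounds=(LO+.02,HI-.02)); P,r2=fk(s.x)
    return s.x,np.linalg.norm(P-p)+.1*(r2.inv()*r).magnitude()
def insr(out,roll,**kw):
    """inserted pose with tool rolled by roll deg about its x"""
    q,Rt=ins(out,**kw); G=np.array(kw.get('G',(0,.0004,-.0194)))
    c=q+Rt.apply(G); Rn=Rt*R.from_euler('x',roll,degrees=True); return c-Rn.apply(G),Rn
E
python3 - <<'E'
from kin import *
q0=np.array(readout.get_obs()['q']); rng=np.random.default_rng(0)
for roll in range(-120,121,30):
    sols=[]
    for i in range(14):
        g=q0 if i==0 else LO+rng.random(7)*(HI-LO)
        a,ea=ik(g,*insr(-.1,roll),qr=(LO+HI)/2*0+g)
        if ea>.002: continue
        b,eb=ik(a,*insr(.05,roll))
        if eb>.002: continue
        mg=min((np.minimum(a-LO,HI-a)).min(),np.minimum(b-LO,HI-b).min()); sols.append((mg,np.abs(b-q0).max(),a,b))
    sols.sort(key=lambda s:-s[0]+.1*s[1])
    for s in sols[:2]: print(roll,'margin %.2f dist %.2f'%s[:2],'in',s[2].round(2),'out',s[3].round(2))
E
```

```text
-120 margin 0.02 dist 2.20 in [ 0.67  1.73 -1.39  1.49 -0.24  1.47  2.67] out [ 0.5   1.56 -1.39  1.25 -0.44  1.56  2.61]
-120 margin 0.02 dist 2.20 in [ 0.67  1.73 -1.39  1.49 -0.24  1.47  2.67] out [ 0.5   1.56 -1.39  1.25 -0.44  1.56  2.61]
-90 margin 0.02 dist 2.14 in [ 0.88  1.54 -1.39  1.78 -0.13  0.96  2.58] out [ 0.72  1.35 -1.39  1.54 -0.32  1.07  2.55]
-90 margin 0.02 dist 2.14 in [ 0.88  1.54 -1.39  1.78 -0.13  0.96  2.58] out [ 0.72  1.35 -1.39  1.54 -0.32  1.07  2.55]
-60 margin 0.02 dist 1.98 in [ 0.98  1.22 -1.39  2.08 -0.07  0.41  2.41] out [ 0.84  1.05 -1.39  1.82 -0.25  0.58  2.38]
-60 margin 0.02 dist 1.98 in [ 0.98  1.22 -1.39  2.08 -0.07  0.41  2.41] out [ 0.84  1.05 -1.39  1.82 -0.25  0.58  2.38]
0 margin 0.06 dist 0.30 in [ 0.08  0.3  -0.8   2.38  2.04  0.5  -0.67] out [ 0.24  0.29 -0.92  2.07  1.38  0.43  0.11]
0 margin 0.05 dist 0.28 in [-0.17  0.25 -0.53  2.39  2.12  0.44 -0.79] out [ 0.03  0.23 -0.66  2.08  1.31  0.35  0.13]
30 margin 0.21 dist 0.93 in [-0.47  0.44 -0.58  2.23  1.46  1.13 -0.47] out [-0.37  0.38 -0.56  1.95  1.34  1.1  -0.08]
30 margin 0.20 dist 0.87 in [-0.6   0.41 -0.42  2.24  1.43  1.07 -0.47] out [-0.5   0.35 -0.4   1.96  1.3   1.04 -0.07]
60 margin 0.45 dist 1.27 in [-1.06  0.67  0.04  1.99  1.08  1.39 -0.39] out [-0.98  0.61  0.09  1.75  1.11  1.44 -0.07]
60 margin 0.45 dist 1.24 in [-1.12  0.67  0.12  1.99  1.05  1.35 -0.37] out [-1.04  0.61  0.17  1.75  1.08  1.41 -0.06]
90 margin 0.45 dist 1.62 in [-1.54  1.25  0.92  1.73  0.44  1.37  0.1 ] out [-1.41  1.19  1.01  1.49  0.54  1.46  0.3 ]
90 margin 0.23 dist 1.52 in [-1.28  1.03  0.47  1.71  0.74  1.61 -0.19] out [-1.2   0.98  0.55  1.48  0.85  1.69  0.07]
120 margin 0.02 dist 1.73 in [-1.29  1.42  0.8   1.45  0.51  1.9   0.05] out [-1.22  1.46  1.07  1.21  0.56  1.9   0.38]
120 margin 0.02 dist 1.73 in [-1.29  1.42  0.8   1.45  0.51  1.9   0.05] out [-1.22  1.46  1.07  1.21  0.56  1.9   0.38]
```

Positive roll (+50°) gives margins of about 0.4 rad, with the hand to the left of the tube and the hand's body above the motor's front half by several cm. Back off along the rod first, then turn.

```bash
python3 -m crank '[{"jaw":0,"x":-25,"y":0,"z":-10,"ax":0,"ay":0,"az":0},{"jaw":0,"x":-25,"y":0,"z":-20,"ax":0,"ay":0,"az":0},{"jaw":0,"x":-25,"y":0,"z":-20,"ax":0,"ay":0,"az":0},{"jaw":0,"x":0,"y":0,"z":0,"ax":0,"ay":0,"az":0}]'
python3 - <<'E'
from kin import *
P,Rt=insr(.06,50); plan(P,Rt=Rt); o,p,r=tool(); print(np.round(o['q'],2)); print((Rt.inv().apply(P-p)*1000).round(1))
E
```

```text
t: 16.2
eef_pos: [0.6592, 0.2526, 0.3256]
tool_rot: [0.344, -0.17, 0.918, 0.102]
contact_force: [0.1, 0.4, -1.4]
gripper_width: 0.127
t 16.2 pos [0.6592 0.2526 0.3256] w 0.12721529818660612 F [ 0.1  0.4 -1.4]
shift [ 37.8 -11.4  10.2]
turn [57.44 -2.3   3.33]
[ 0.38  0.29 -0.96  1.93  0.7   0.37  0.9 ]
[38.  -0.1 14.8]
```

```bash
python3 -m crank '[{"jaw":0,"x":0,"y":0,"z":0,"ax":6.4,"ay":-0.26,"az":0.37},{"jaw":0,"x":0,"y":0,"z":0,"ax":6.4,"ay":-0.26,"az":0.37},{"jaw":0,"x":0,"y":0,"z":0,"ax":6.4,"ay":-0.26,"az":0.37},{"jaw":0,"x":0,"y":0,"z":0,"ax":6.4,"ay":-0.26,"az":0.37},{"jaw":0,"x":0,"y":0,"z":0,"ax":6.4,"ay":-0.26,"az":0.37},{"jaw":0,"x":0,"y":0,"z":0,"ax":6.4,"ay":-0.26,"az":0.37},{"jaw":0,"x":0,"y":0,"z":0,"ax":6.4,"ay":-0.26,"az":0.37},{"jaw":0,"x":0,"y":0,"z":0,"ax":6.4,"ay":-0.26,"az":0.37},{"jaw":0,"x":0,"y":0,"z":0,"ax":6.4,"ay":-0.26,"az":0.37},{"jaw":0,"x":0,"y":0,"z":0,"ax":0,"ay":0,"az":0}]'
python3 - <<'E'
from kin import *
P,Rt=insr(.04,50); plan(P,Rt=Rt); o,p,r=tool(); print(np.round(o['q'],2)); print((Rt.inv().apply(P-p)*1000).round(1))
E
```

```text
t: 17.45
eef_pos: [0.6569, 0.2541, 0.3198]
tool_rot: [0.396, 0.039, 0.852, -0.339]
contact_force: [-0.5, -1.3, -1.7]
gripper_width: 0.129
t 17.45 pos [0.6569 0.2541 0.3198] w 0.12863743813326559 F [-0.5 -1.3 -1.7]
shift [52.7 -3.3 14.6]
turn [ 0.21 -0.01  0.48]
[-0.51  0.56 -0.53  1.71  1.32  1.56 -0.03]
[52.6 -3.7 14.6]
```

The orientation is reached with good margins. Move in to 40 mm out and look.

```bash
python3 -m crank '[{"jaw":0,"x":13,"y":-1,"z":5,"ax":0.2,"ay":0,"az":0.5},{"jaw":0,"x":13,"y":-1,"z":5,"ax":0,"ay":0,"az":0},{"jaw":0,"x":13,"y":-1,"z":5,"ax":0,"ay":0,"az":0},{"jaw":0,"x":13,"y":-1,"z":0,"ax":0,"ay":0,"az":0},{"jaw":0,"x":0,"y":0,"z":0,"ax":0,"ay":0,"az":0},{"jaw":0,"x":0,"y":0,"z":0,"ax":0,"ay":0,"az":0}]'
python3 - <<'E'
from kin import *
P,Rt=insr(.04,50); plan(P,Rt=Rt); o,p,r=tool(); print(np.round(o['q'],2))
_,a,_=snap('wrist','w6'); _,b,_=snap('top','t6'); _,s,_=snap('side','s6')
f=lambda m,k:cv2.resize(m,None,fx=k,fy=k,interpolation=3)[:,:,::-1]
m=np.zeros((600,800,3),np.uint8)
m[:300,:400]=cv2.resize(a,(400,300))[:,:,::-1]
m[:300,400:800]=f(b[245:320,250:350],4)
m[300:600,:400]=f(s[155:215+15,235:335],4); m[300:600,400:]=f(a[:150,220:420],2)
cv2.imwrite('pics/c6.png',m)
E
```

```text
t: 18.2
eef_pos: [0.6313, 0.2283, 0.2812]
tool_rot: [0.397, 0.047, 0.852, -0.338]
contact_force: [0.5, 0.3, -1.7]
gripper_width: 0.126
t 18.2 pos [0.6313 0.2283 0.2812] w 0.12607674937103194 F [ 0.5  0.3 -1.7]
shift [ 2.9  4.  -2.1]
turn [-0.14 -0.2  -0.33]
[-0.5   0.56 -0.53  1.82  1.33  1.54 -0.14]
```

View pics/c6.png

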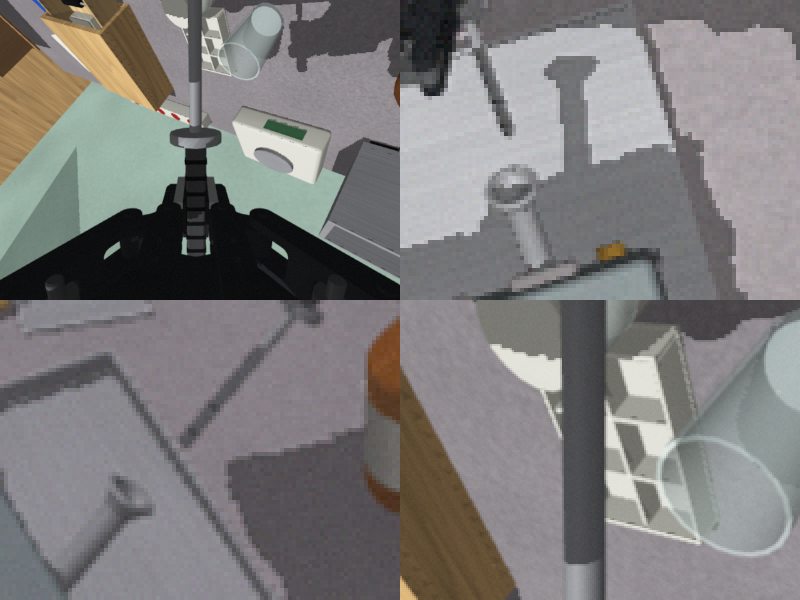

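Top crop: rod tip at (508,132), mouth centre (511,187), tube going to (540,262). Side crop: tip (187,440), mouth (129,496), tube to about (75,570). The rod is aimed close to the mouth. I'll triangulate tip and mouth from the same two pictures, so that calibration errors cancel.

Run:
```python
from kin import *
ct,_,_=load('t6'); cs,_,_=load('s6')
T=lambda x,y:(250+(x-400)/4,245+y/4); Sd=lambda x,y:(235+x/4,155+(y-300)/4)
def pm(c): return np.diag([1,1,1.])@np.array([[c['fx'],0,c['cx']],[0,c['fy'],c['cy']],[0,0,1]])@np.c_[c['R'],c['t']]
Mt,Ms=pm(ct),pm(cs)
def tri(a,b):
    X=cv2.triangulatePoints(Mt,Ms,np.array(T(*a),float),np.array(Sd(*b),float)).ravel(); return X[:3]/X[3]
def pl(M,a,b): n=M.T@np.cross([*a,1],[*b,1]); return n[:3]
def dirn(a,b,c,d):
    v=np.cross(pl(Mt,T(*a),T(*b)),pl(Ms,Sd(*c),Sd(*d))); v/=np.linalg.norm(v); v*=np.sign(v[2]); return v,np.degrees([np.arctan2(v[1],v[0]),np.arcsin(v[2])])
tip=tri((508,132),(187,440)); mo=tri((511,187),(129,496)); print('tip',tip,'mouth',mo)
o,p,r=tool(); print('tip fk',p+r.apply([.146,.0004,-.0194]),'rod dir fk',-r.as_matrix()[:,0])
print('rod',dirn((475,50),(508,132),(300,310),(187,440))); print('tube',dirn((511,187),(540,262),(129,496),(75,570)))
d=-r.as_matrix()[:,0]; rel=tip-mo; print('rel in tool mm',(r.inv().apply(-rel)*1000).round(1))
mc=mo-tip+(p+r.apply([.146,.0004,-.0194])); print('mouth corrected',mc)
```

```text
tip [0.5237072  0.20866844 0.18986694] mouth [0.49089183 0.20947228 0.15214641]
tip fk [0.51961077 0.21310408 0.18627901] rod dir fk [0.68002322 0.18813786 0.70864135]
rod (array([0.71083446, 0.24521214, 0.6592309 ]), array([19.03257997, 41.24124313]))
tube (array([0.62360969, 0.18827647, 0.75872454]), array([16.79979828, 49.35188455]))
rel in tool mm [48.9  9.5 -4.5]
mouth corrected [0.4867954  0.21390792 0.14855848]
```

The relative measure says shift y +9.5, z -4.5 mm; the forward kinematics says y +4, z -2. I'll go between the two, close in to about 15 mm out, and look again with larger crops.

```bash
python3 -m crank '[{"jaw":0,"x":10,"y":3,"z":-1.5,"ax":-0.1,"ay":-0.2,"az":-0.3},{"jaw":0,"x":10,"y":3.5,"z":-1.5,"ax":0,"ay":0,"az":0},{"jaw":0,"x":8,"y":0,"z":0,"ax":0,"ay":0,"az":0},{"jaw":0,"x":0,"y":0,"z":0,"ax":0,"ay":0,"az":0},{"jaw":0,"x":0,"y":0,"z":0,"ax":0,"ay":0,"az":0}]'
python3 - <<'E'
from kin import *
P,Rt=insr(.0,50); plan(P,Rt=Rt)
b=np.mean([snap('top','t7')[1] for _ in range(3)],0).astype(np.uint8); s=np.mean([snap('side','s7')[1] for _ in range(3)],0).astype(np.uint8)
f=lambda m,k:cv2.resize(m,None,fx=k,fy=k,interpolation=2)[:,:,::-1]
m=np.zeros((600,800,3),np.uint8)
m[:,:400]=f(b[258:318,258:298],10); m[:,400:]=f(s[165:225,250:290],10)
cv2.imwrite('pics/c7.png',cv2.convertScaleAbs(m,alpha=1.5))
E
```

```text
t: 18.98
eef_pos: [0.6124, 0.2295, 0.259]
tool_rot: [0.398, 0.044, 0.851, -0.339]
contact_force: [0.8, -0.9, -1.3]
gripper_width: 0.129
t 18.975 pos [0.6124 0.2295 0.259 ] w 0.12926301991277248 F [ 0.8 -0.9 -1.3]
shift [14.6 -2.4  0.8]
turn [-0.07 -0.01 -0.01]
```

View pics/c7.png

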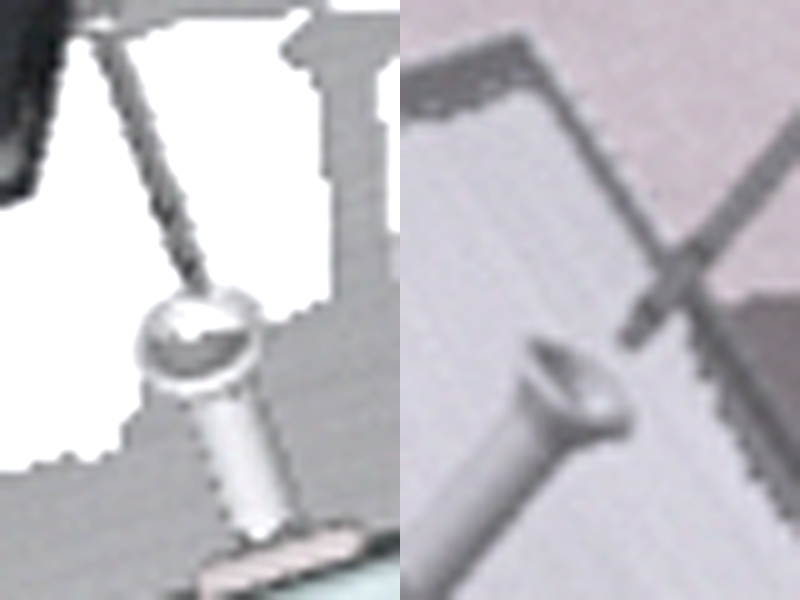

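Top crop: rod runs (110,45)→(200,287), mouth centre (200,338), tube axis to (262,535). Side crop: rod (800,130)→(630,340), mouth centre (580,387), tube slope about -1.17. The rod would hit about 4 mm right of centre in the top view and about 2 mm low in the side view.

Run:
```python
from kin import *
ct,_,_=load('t7'); cs,_,_=load('s7')
T=lambda x,y:(258+x/10-.05,258+y/10-.05); Sd=lambda x,y:(250+(x-400)/10-.05,165+y/10-.05)
pm=lambda c:np.array([[c['fx'],0,c['cx']],[0,c['fy'],c['cy']],[0,0,1]])@np.c_[c['R'],c['t']]
Mt,Ms=pm(ct),pm(cs)
tri=lambda a,b:(lambda X:X[:3]/X[3])(cv2.triangulatePoints(Mt,Ms,np.array(T(*a),float),np.array(Sd(*b),float)).ravel())
pl=lambda M,a,b:(lambda n:n/np.linalg.norm(n[:3]))(M.T@np.cross([*a,1],[*b,1]))
o,p,r=tool(); d=-r.as_matrix()[:,0]
def dirn(n1,n2):
    v=np.cross(n1[:3],n2[:3]); v/=np.linalg.norm(v); v*=np.sign(v[2]); return np.degrees([np.arctan2(v[1],v[0]),np.arcsin(v[2])]).round(1)
n1=pl(Mt,T(110,45),T(200,287)); n2=pl(Ms,Sd(800,130),Sd(630,340))
print('rod',dirn(n1,n2),'fk',np.degrees([np.arctan2(d[1],d[0]),np.arcsin(d[2])]).round(1))
k1=pl(Mt,T(200,338),T(262,535)); k2=pl(Ms,Sd(580,387),Sd(430,562)); print('tube',dirn(k1,k2))
mo=tri((200,338),(580,387)); print('mouth',mo,'tip',tri((200,287),(630,340)))
mh=np.r_[mo,1]; D=np.linalg.lstsq(np.array([n1[:3],n2[:3],d*1]),np.array([n1@mh,n2@mh,0]),rcond=None)[0]
print('shift line->mouth, tool mm',(r.inv().apply(D)*1000).round(1),'fk says -2.4,0.8')
```

```text
rod [16.8 45.7] fk [16. 45.]
tube [13.7 45.6]
mouth [0.49170671 0.20885345 0.15363864] tip [0.50353362 0.20803711 0.16685689]
shift line->mouth, tool mm [ 0.   1.7 -3.1] fk says -2.4,0.8
```

Both estimates lie within 4 mm of where it is, well inside the funnel (±8 mm), and the directions agree within about 2°. I'll turn 1° about the tip towards the measured tube yaw, make a small shift, and feed in slowly watching the force.

Run:
```python
from kin import *
o,p,r=tool(); G=np.array([.146,.0004,-.0194]); tip=p+r.apply(G)+r.apply([0,.001,-.0015])
Rn=R.from_euler('z',-1,degrees=True)*r; P=tip-Rn.apply(G); plan(P,Rt=Rn)
```

```text
t 19.275 pos [0.6124 0.2295 0.259 ] w 0.12474804206064238 F [ 0.  -0.4 -2.3]
shift [ 0.2 -0.4 -0.1]
turn [0.71 0.54 0.45]
```

```bash
python3 -m crank '[{"jaw":0,"x":4,"y":-0.4,"z":0,"ax":0.7,"ay":0.5,"az":0.45},{"jaw":0,"x":6,"y":0,"z":0,"ax":0,"ay":0,"az":0},{"jaw":0,"x":6,"y":0,"z":0,"ax":0,"ay":0,"az":0},{"jaw":0,"x":0,"y":0,"z":0,"ax":0,"ay":0,"az":0}]'
python3 -m crank '[{"jaw":0,"x":4,"y":0,"z":0,"ax":0,"ay":0,"az":0},{"jaw":0,"x":4,"y":0,"z":0,"ax":0,"ay":0,"az":0},{"jaw":0,"x":0,"y":0,"z":0,"ax":0,"ay":0,"az":0}]'
python3 - <<'E'
from kin import *
o,p,r=tool(); P,Rt=insr(0,50,yaw=15); plan(P,Rt=Rt); print('F tool',r.inv().apply(o['contact_force']).round(1),'M',np.round(r.inv().apply(o['torque']),2))
E
```

```text
t: 19.77
eef_pos: [0.6007, 0.2262, 0.2471]
tool_rot: [0.395, 0.05, 0.851, -0.343]
contact_force: [-0.2, 0.1, -0.8]
gripper_width: 0.127
t: 20.15
eef_pos: [0.5955, 0.2247, 0.2418]
tool_rot: [0.395, 0.051, 0.851, -0.342]
contact_force: [0.1, 0.5, -2.6]
gripper_width: 0.128
t 20.15 pos [0.5955 0.2247 0.2418] w 0.1277532453683525 F [ 0.1  0.5 -2.6]
shift [-9.9 -3.6  2.4]
turn [-0.05  0.02  0.05]
F tool [1.6 1.8 0.9] M [-0.8   0.99  0.03]
```

```bash
cat > f.py <<'E'
from kin import *
o,p,r=tool(); P,Rt=insr(0,50,yaw=15); plan(P,Rt=Rt); print('F tool',r.inv().apply(o['contact_force']).round(1),'M',np.round(r.inv().apply(o['torque']),2))
E
python3 -m crank '[{"jaw":0,"x":4,"y":0,"z":0,"ax":0,"ay":0,"az":0},{"jaw":0,"x":4,"y":0,"z":0,"ax":0,"ay":0,"az":0},{"jaw":0,"x":0,"y":0,"z":0,"ax":0,"ay":0,"az":0}]'; python3 f.py
python3 -m crank '[{"jaw":0,"x":4,"y":0,"z":0,"ax":0,"ay":0,"az":0},{"jaw":0,"x":4,"y":0,"z":0,"ax":0,"ay":0,"az":0},{"jaw":0,"x":0,"y":0,"z":0,"ax":0,"ay":0,"az":0}]'; python3 f.py
```

```text
t: 20.52
eef_pos: [0.59, 0.2232, 0.2361]
tool_rot: [0.395, 0.051, 0.851, -0.342]
contact_force: [0.9, -0.3, -0.9]
gripper_width: 0.124
t 20.525 pos [0.59   0.2232 0.2361] w 0.12350671883968826 F [ 0.9 -0.3 -0.9]
shift [-17.9  -3.6   2.3]
turn [-0.06  0.02  0.06]
F tool [0.1 0.6 1.2] M [-0.73  1.01 -0.01]
t: 20.9
eef_pos: [0.5845, 0.2218, 0.2304]
tool_rot: [0.395, 0.051, 0.851, -0.342]
contact_force: [-0.6, -0.2, -2.1]
gripper_width: 0.132
t 20.9 pos [0.5845 0.2218 0.2304] w 0.13168722383571768 F [-0.6 -0.2 -2.1]
shift [-25.9  -3.6   2.3]
turn [-0.06  0.02  0.06]
F tool [2.  0.8 0.7] M [-0.74  1.04  0.04]
```

```bash
python3 -m crank '[{"jaw":0,"x":5,"y":0,"z":0,"ax":0,"ay":0,"az":0},{"jaw":0,"x":5,"y":0,"z":0,"ax":0,"ay":0,"az":0},{"jaw":0,"x":5,"y":0,"z":0,"ax":0,"ay":0,"az":0},{"jaw":0,"x":0,"y":0,"z":0,"ax":0,"ay":0,"az":0}]'; python3 f.py
python3 -m crank '[{"jaw":0,"x":5,"y":0,"z":0,"ax":0,"ay":0,"az":0},{"jaw":0,"x":5,"y":0,"z":0,"ax":0,"ay":0,"az":0},{"jaw":0,"x":5,"y":0,"z":0,"ax":0,"ay":0,"az":0},{"jaw":0,"x":0,"y":0,"z":0,"ax":0,"ay":0,"az":0}]'; python3 f.py
python3 - <<'E'
from kin import *
s=snap('side','s8')[1]; b=snap('top','t8')[1]
f=lambda m,k:cv2.resize(m,None,fx=k,fy=k,interpolation=2)[:,:,::-1]
m=np.zeros((480,800,3),np.uint8); m[:,:400]=f(b[255:315,253:303],8); m[:,400:]=f(s[165:225,245:295],8)
cv2.imwrite('pics/c8.png',cv2.convertScaleAbs(m,alpha=1.5))
E
```

```text
t: 21.4
eef_pos: [0.5742, 0.219, 0.2197]
tool_rot: [0.395, 0.051, 0.851, -0.342]
contact_force: [-0.1, 0.1, -2.9]
gripper_width: 0.128
t 21.4 pos [0.5742 0.219  0.2197] w 0.12823390018793837 F [-0.1  0.1 -2.9]
shift [-41.   -3.7   2.3]
turn [-0.05  0.02  0.07]
F tool [2.1 1.7 1.2] M [-0.8   1.01  0.02]
t: 21.9
eef_pos: [0.564, 0.2163, 0.2091]
tool_rot: [0.395, 0.051, 0.851, -0.342]
contact_force: [0.6, 0.1, -1.5]
gripper_width: 0.126
t 21.9 pos [0.564  0.2163 0.2091] w 0.12568720332304775 F [ 0.6  0.1 -1.5]
shift [-56.   -3.7   2.3]
turn [-0.05  0.02  0.07]
F tool [0.6 1.1 1. ] M [-0.81  0.93  0.09]
```

View pics/c8.png

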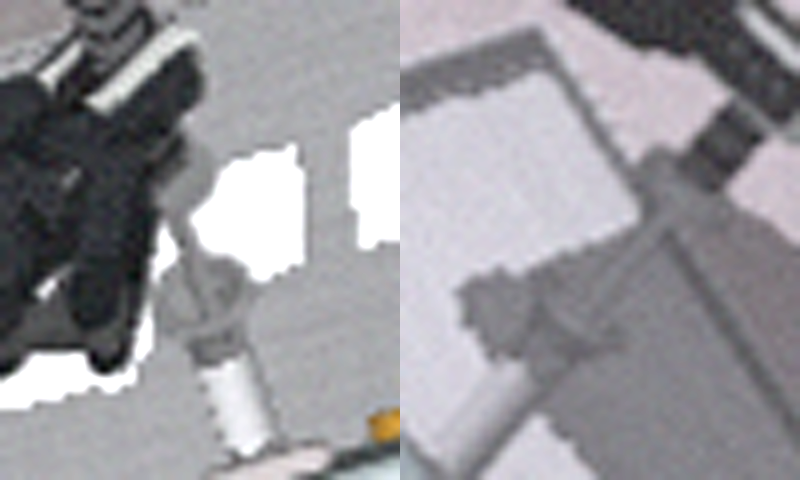

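The rod goes into the mouth in both views (top (205,300), side (580,320)), with no contact force. Continue, then creep to the stop.

```bash
python3 -m crank '[{"jaw":0,"x":5,"y":0,"z":0,"ax":0,"ay":0,"az":0},{"jaw":0,"x":5,"y":0,"z":0,"ax":0,"ay":0,"az":0},{"jaw":0,"x":5,"y":0,"z":0,"ax":0,"ay":0,"az":0},{"jaw":0,"x":5,"y":0,"z":0,"ax":0,"ay":0,"az":0},{"jaw":0,"x":0,"y":0,"z":0,"ax":0,"ay":0,"az":0}]'; python3 f.py
python3 -m crank '[{"jaw":0,"x":5,"y":0,"z":0,"ax":0,"ay":0,"az":0},{"jaw":0,"x":5,"y":0,"z":0,"ax":0,"ay":0,"az":0},{"jaw":0,"x":5,"y":0,"z":0,"ax":0,"ay":0,"az":0},{"jaw":0,"x":3,"y":0,"z":0,"ax":0,"ay":0,"az":0},{"jaw":0,"x":0,"y":0,"z":0,"ax":0,"ay":0,"az":0}]'; python3 f.py
```

```text
t: 22.62
eef_pos: [0.5503, 0.2127, 0.195]
tool_rot: [0.395, 0.051, 0.851, -0.342]
contact_force: [-0.7, 0.7, -1.6]
gripper_width: 0.126
t 22.625 pos [0.5503 0.2127 0.195 ] w 0.1262541393957129 F [-0.7  0.7 -1.6]
shift [-76.   -3.7   2.4]
turn [-0.05  0.03  0.07]
F tool [ 1.5  1.2 -0.2] M [-0.72  0.97  0.03]
t: 23.25
eef_pos: [0.5382, 0.2094, 0.1824]
tool_rot: [0.395, 0.051, 0.851, -0.342]
contact_force: [0.1, 0.2, -1.4]
gripper_width: 0.128
t 23.25 pos [0.5382 0.2094 0.1824] w 0.127618561907318 F [ 0.1  0.2 -1.4]
shift [-93.7  -3.7   2.4]
turn [-0.05  0.03  0.04]
F tool [0.9 0.9 0.6] M [-0.81  0.99  0.01]
```

Still free. Creep in 2 mm steps.

```bash
python3 -m crank '[{"jaw":0,"x":2,"y":0,"z":0,"ax":0,"ay":0,"az":0},{"jaw":0,"x":2,"y":0,"z":0,"ax":0,"ay":0,"az":0},{"jaw":0,"x":0,"y":0,"z":0,"ax":0,"ay":0,"az":0}]'; python3 f.py
python3 -m crank '[{"jaw":0,"x":1.5,"y":0,"z":0,"ax":0,"ay":0,"az":0},{"jaw":0,"x":0,"y":0,"z":0,"ax":0,"ay":0,"az":0}]'; python3 f.py
```

```text
t: 23.62
eef_pos: [0.5356, 0.2086, 0.1797]
tool_rot: [0.395, 0.051, 0.851, -0.342]
contact_force: [0.6, 0.6, -1.2]
gripper_width: 0.126
t 23.625 pos [0.5356 0.2086 0.1797] w 0.12550307135268954 F [ 0.6  0.6 -1.2]
shift [-97.6  -3.6   2.3]
turn [-0.06  0.02  0.03]
F tool [0.4 1.3 0.5] M [-0.8   0.96  0.05]
t: 23.88
eef_pos: [0.5346, 0.2084, 0.1788]
tool_rot: [0.395, 0.051, 0.851, -0.342]
contact_force: [-0.1, -0.1, -1.8]
gripper_width: 0.125
t 23.875 pos [0.5346 0.2084 0.1788] w 0.12458622710894211 F [-0.1 -0.1 -1.8]
shift [-99.   -3.6   2.4]
turn [-0.05  0.03  0.02]
F tool [1.3 0.9 0.9] M [-0.76  0.92  0.01]
```

```bash
python3 -m crank '[{"jaw":0,"x":1.5,"y":0,"z":0,"ax":0,"ay":0,"az":0},{"jaw":0,"x":0,"y":0,"z":0,"ax":0,"ay":0,"az":0}]'; python3 f.py
python3 -m crank '[{"jaw":0,"x":1.5,"y":0,"z":0,"ax":0,"ay":0,"az":0},{"jaw":0,"x":0,"y":0,"z":0,"ax":0,"ay":0,"az":0}]'; python3 f.py
```

```text
t: 24.12
eef_pos: [0.5345, 0.2085, 0.1788]
tool_rot: [0.396, 0.051, 0.851, -0.342]
contact_force: [3.8, 1.9, 4.2]
gripper_width: 0.126
t 24.125 pos [0.5345 0.2085 0.1788] w 0.1255400898338066 F [3.8 1.9 4.2]
shift [-99.1  -3.5   2.8]
turn [-0.06  0.15 -0.08]
F tool [-5.9  0.5 -0.7] M [-0.64 -0.57 -0.03]
t: 24.38
eef_pos: [0.5344, 0.2085, 0.1788]
tool_rot: [0.397, 0.052, 0.85, -0.342]
contact_force: [8.2, 1.9, 7.6]
gripper_width: 0.123
t 24.375 pos [0.5344 0.2085 0.1788] w 0.12347811115884648 F [8.2 1.9 7.6]
shift [-99.1  -3.3   3.1]
turn [-0.07  0.28 -0.18]
F tool [-11.3   0.3   0.7] M [-0.6  -1.55 -0.12]
```

```bash
python3 -m crank '[{"jaw":0,"x":1,"y":0,"z":0,"ax":0,"ay":0,"az":0},{"jaw":0,"x":0,"y":0,"z":0,"ax":0,"ay":0,"az":0}]'; python3 f.py
```

```text
t: 24.62
eef_pos: [0.5344, 0.2086, 0.1788]
tool_rot: [0.398, 0.052, 0.85, -0.342]
contact_force: [9.0, 2.7, 10.2]
gripper_width: 0.124
t 24.625 pos [0.5344 0.2086 0.1788] w 0.12382718675724749 F [ 9.   2.7 10.2]
shift [-99.1  -3.2   3.3]
turn [-0.07  0.37 -0.25]
F tool [-13.8  -0.2  -0.5] M [-0.51 -2.12 -0.18]
```

It stopped dead at a tip depth of 99 mm (100 expected), with about 14 N along the rod: the collar is on the rim. Hold briefly, then draw straight out.

```bash
python3 -m crank '[{"jaw":0,"x":0,"y":0,"z":0,"ax":0,"ay":0,"az":0},{"jaw":0,"x":0,"y":0,"z":0,"ax":0,"ay":0,"az":0},{"jaw":0,"x":-4,"y":0,"z":0,"ax":0,"ay":0,"az":0},{"jaw":0,"x":-6,"y":0,"z":0,"ax":0,"ay":0,"az":0},{"jaw":0,"x":-10,"y":0,"z":0,"ax":0,"ay":0,"az":0},{"jaw":0,"x":-10,"y":0,"z":0,"ax":0,"ay":0,"az":0},{"jaw":0,"x":-10,"y":0,"z":0,"ax":0,"ay":0,"az":0},{"jaw":0,"x":-10,"y":0,"z":0,"ax":0,"ay":0,"az":0},{"jaw":0,"x":-10,"y":0,"z":0,"ax":0,"ay":0,"az":0},{"jaw":0,"x":-10,"y":0,"z":0,"ax":0,"ay":0,"az":0},{"jaw":0,"x":-10,"y":0,"z":0,"ax":0,"ay":0,"az":0},{"jaw":0,"x":-10,"y":0,"z":0,"ax":0,"ay":0,"az":0}]'; python3 f.py
python3 -m crank '[{"jaw":0,"x":-12,"y":0,"z":0,"ax":0,"ay":0,"az":0},{"jaw":0,"x":-12,"y":0,"z":0,"ax":0,"ay":0,"az":0},{"jaw":0,"x":-15,"y":0,"z":0,"ax":0,"ay":0,"az":0},{"jaw":0,"x":-15,"y":0,"z":0,"ax":0,"ay":0,"az":0},{"jaw":0,"x":-10,"y":0,"z":0,"ax":0,"ay":0,"az":0},{"jaw":0,"x":0,"y":0,"z":0,"ax":0,"ay":0,"az":0}]'
cat > fin.py <<'E'
from kin import *
o,p,r=tool(); t=-r.as_matrix()[:,0]
y=np.array([-np.sin(np.radians(15)),np.cos(np.radians(15)),0])
ax=r.inv().apply(y); ang=np.degrees(np.arcsin(t[2])); tip=p+r.apply([.146,0,-.0194])
print('q',np.round(o['q'],2),'tip',tip.round(3),'elev',ang,'level turn (tool rotvec)',(ax*ang).round(2),'up in tool',r.inv().apply([0,0,1]).round(3))
cen=np.array([.4905,.208])-R.from_euler('z',15.5,degrees=True).apply([.05,-.085,0])[:2]
print('tip in pump',R.from_euler('z',-15.5,degrees=True).apply([*(tip[:2]-cen),0])[:2].round(3),'F',np.round(o['contact_force'],1),o['gripper_width'],o['t'])
E
python3 fin.py
```

```text
t: 26.12
eef_pos: [0.5938, 0.2242, 0.24]
tool_rot: [0.395, 0.051, 0.851, -0.342]
contact_force: [-0.4, 1.0, -2.3]
gripper_width: 0.128
t 26.125 pos [0.5938 0.2242 0.24  ] w 0.12798895484827888 F [-0.4  1.  -2.3]
shift [-12.4  -3.5   2.3]
turn [-0.06  0.02  0.02]
F tool [1.7 1.8 0.1] M [-0.75  0.97  0.08]
t: 26.88
eef_pos: [0.6375, 0.2359, 0.2854]
tool_rot: [0.395, 0.052, 0.851, -0.342]
contact_force: [0.1, -0.3, -2.4]
gripper_width: 0.128
q [-0.51  0.57 -0.53  1.78  1.32  1.55 -0.13] tip [0.526 0.221 0.191] elev 45.0687168529818 level turn (tool rotvec) [ 2.000e-02  2.893e+01 -3.456e+01] up in tool [-0.708 -0.541 -0.454]
tip in pump [ 0.087 -0.081] F [ 0.1 -0.3 -2.4] 0.12760279894530308 26.875
```

```bash
python3 - <<'E'
from kin import *
o,p,r=tool(); q=np.array(o['q']); P=p+[0,0,.04]
for k in range(1,8):
    Rn=r*R.from_rotvec(np.radians(np.array([0,28.93,-34.56])*k/7)); q,er=ik(q,P,Rn); print(q.round(2),round(er,4))
E
python3 -m crank '[{"jaw":0,"x":-7,"y":-5.4,"z":-4.5,"ax":0,"ay":0,"az":0},{"jaw":0,"x":-7,"y":-5.4,"z":-4.5,"ax":0,"ay":0,"az":0},{"jaw":0,"x":-7,"y":-5.4,"z":-4.5,"ax":0,"ay":0,"az":0},{"jaw":0,"x":-7,"y":-5.4,"z":-4.5,"ax":0,"ay":0,"az":0},{"jaw":0,"x":0,"y":0,"z":0,"ax":0,"ay":0,"az":0}]'
```

```text
[-0.48  0.53 -0.55  1.7   1.24  1.59  0.08] 0.0
[-0.47  0.54 -0.56  1.65  1.18  1.61  0.2 ] 0.0
[-0.45  0.56 -0.57  1.59  1.13  1.65  0.33] 0.0
[-0.44  0.59 -0.58  1.53  1.09  1.69  0.45] 0.0
[-0.44  0.61 -0.58  1.47  1.05  1.74  0.56] 0.0
[-0.43  0.65 -0.58  1.41  1.01  1.8   0.67] 0.0
[-0.43  0.68 -0.58  1.35  0.98  1.86  0.78] 0.0
t: 27.5
eef_pos: [0.6371, 0.236, 0.3258]
tool_rot: [0.396, 0.052, 0.851, -0.342]
contact_force: [-0.1, 0.1, -2.1]
gripper_width: 0.124
```

```bash
python3 -m crank '[{"jaw":0,"x":0,"y":0,"z":0,"ax":0,"ay":4.1,"az":-4.9},{"jaw":0,"x":0,"y":0,"z":0,"ax":0,"ay":4.1,"az":-4.9},{"jaw":0,"x":0,"y":0,"z":0,"ax":0,"ay":4.1,"az":-4.9},{"jaw":0,"x":0,"y":0,"z":0,"ax":0,"ay":4.1,"az":-4.9},{"jaw":0,"x":0,"y":0,"z":0,"ax":0,"ay":4.1,"az":-4.9},{"jaw":0,"x":0,"y":0,"z":0,"ax":0,"ay":4.1,"az":-4.9},{"jaw":0,"x":0,"y":0,"z":0,"ax":0,"ay":4.1,"az":-4.9},{"jaw":0,"x":0,"y":0,"z":0,"ax":0,"ay":0,"az":0},{"jaw":0,"x":0,"y":0,"z":0,"ax":0,"ay":0,"az":0}]'; python3 fin.py
```

```text
t: 28.62
eef_pos: [0.6367, 0.2359, 0.3241]
tool_rot: [0.058, -0.117, 0.898, -0.419]
contact_force: [0.1, -0.0, -1.9]
gripper_width: 0.126
q [-0.44  0.67 -0.56  1.36  0.98  1.84  0.77] tip [0.492 0.212 0.336] elev 0.3503696002383308 level turn (tool rotvec) [-0.    0.22 -0.27] up in tool [-0.006 -0.767 -0.641]
tip in pump [ 0.052 -0.081] F [ 0.1 -0.  -1.9] 0.12563115116047047 28.625
```

```bash
python3 -m crank '[{"jaw":0,"x":0,"y":0,"z":0,"ax":0,"ay":0,"az":0},{"jaw":0,"x":0,"y":0,"z":0,"ax":0,"ay":0,"az":0},{"jaw":0,"x":0,"y":0,"z":0,"ax":0,"ay":0,"az":0}]'
python3 - <<'E'
from kin import *
o,p,r=tool(); c,a,d=snap('wrist','w9'); s=snap('side','s9')[1]; b=snap('top','t9')[1]
Q=np.array([r.inv().apply(world(c,d,312,v)-p)*1000 for v in (10,50,90,130,170)]); print(Q.round(1), np.abs(o['joint_vel']).max())
f=lambda m:cv2.resize(m,(400,300))[:,:,::-1]
m=np.zeros((600,800,3),np.uint8); m[:300,:400]=f(a); m[:300,400:]=f(b); m[300:,:400]=f(s); m[300:,400:]=f(s[60:255,180:440])
cv2.imwrite('pics/c9.png',m)
E
```

```text
t: 29.0
eef_pos: [0.6368, 0.2358, 0.3247]
tool_rot: [0.058, -0.117, 0.898, -0.419]
contact_force: [-0.6, 0.1, -1.9]
gripper_width: 0.129
[[106.7  -1.6 -21.3]
 [ 96.1  -1.6 -20.3]
 [ 84.3  -1.6 -22. ]
 [ 72.3  -1.7 -20.9]
 [ 59.3  -1.7 -21.2]] 0.0027757699441002272
```

View pics/c9.png

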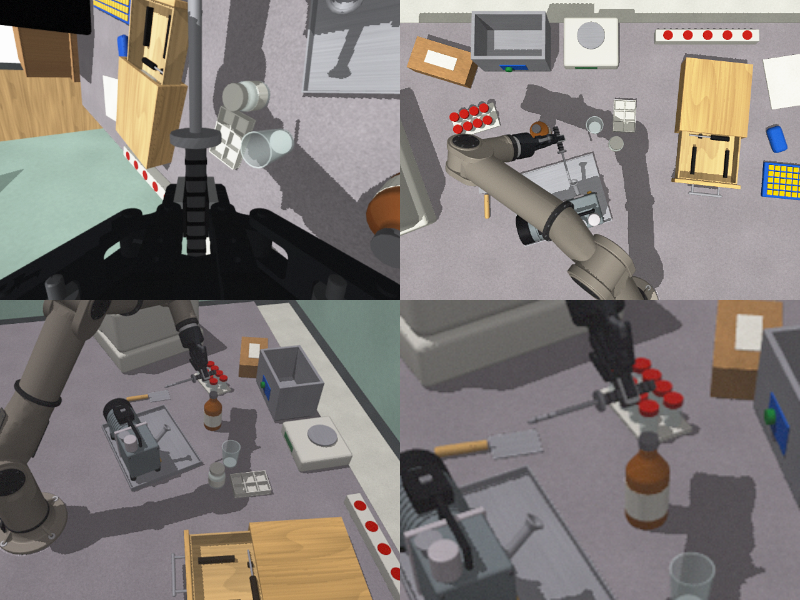

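The rod is held straight in the grip and level, high above the pump tray; the bystanders stand where they were, and the arm is at rest.

```bash
python3 -c "
from station import ticket
print(ticket.hand_in())"
```

```text
the job is handed in; nothing more can be done
None
```

The oil check is done and handed in at about 29 s of the 67 s allowed; no verdict was reported. I pulled the drawer out about 180 mm, lifted the rod out by its grip and slid it down the dip tube. I then drew it straight out and left it held level over the drip tray.

- **In the tube:** the rod stopped dead at a tip depth of 99 mm, where 100 mm was expected. The push was about 14 N along the rod and no more than about 2 N sideways, so I took the collar to be on the rim. I did not confirm this with a picture.
- **At the end:** by my own calculation the rod is level within 0.4°. Its tip is at about x = 0.05, y = -0.08 m in the pump frame, 0.336 m above the bench, and the rod touches nothing. It is still gripped, and the arm's joint speeds are near zero.
- **Bystanders:** they looked unmoved in the last pictures; I did not measure their positions.

**What failed or disagreed:**
- My first set of moves was refused because the rows lacked some keys; nothing moved.
- My first insertion posture ran joint 6 to its lower limit, and the tool sagged about 45 mm in free air without touching anything. I backed off and rolled the hand about the rod into a posture with more joint room.
- The camera and arm estimates of the mouth's sideways position differed by up to about 5 mm. That was within the funnel's width, and the rod went in freely.

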